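# Clear the pastry case's door track and shut the door

### The arm

A 6-joint arm with a two-finger parallel gripper is mounted at the origin on a cart in front of the work surface, level with it; the furniture and walls round the work are solid. World frame = base frame: x ahead of the robot, y to its left, z up, the work surface at z = 0. Lengths are in mm, angles in rad, forces in N, time in s.
With the tool pointing down it reaches from about 325 to 875 mm from the base axis. Payload 4.4 kg.
Tool frame: the origin (TCP) lies midway between the tips of the shut fingers; the grasp point (between the pads) lies 19 mm behind it; z points along the fingers, y is the line along which they close (so a half turn about z gives the same grasp; the last joint's range is limited). The gripper opens to 85 mm and grips with 20 to 120 N. Pads are 22 mm wide; open, the fingers measure 114 mm over their backs; the gripper's body (76 mm by 85 mm) begins 54 mm behind the grasp point. The pads swing forward as they close: fully open they stand 13 mm farther back than shut.
Start: joints at [-1.278, 0.207, 1.542, -0, 1.393, -0.15], TCP at [246.359, -519.552, 231.282] pointing down, gripper open.
Joint ranges: [-2.73, 2.73], [-0.86, 2.22], [0.23, 2.46], [-1.11, 4.25], [0.08, 2.63], [-2.82, 2.82]. Speed limits (rad/s): [2.79, 2.79, 3.14, 3.14, 3.14, 3.14].

### API

Orientations are given as a unit quaternion [x, y, z, w].
In Python, from plant import sensors, imaging, hand_in gives the robot as it stands.
- The arm moves only by the tool apply_moves, never from a script. Its argument "series" is a list of rows, each a list of 7 numbers: the shift along the tool's x, y, z as a fraction of full scale, then the turn, a rotation vector about the tool's x, y, z as a fraction of full scale, then the opening, from -1 (shut) to 1 (fully open). In form: [[dx, dy, dz, wx, wy, wz, claw], ...]. A call has exactly 5 rows; each row shifts and turns the commanded pose from where the row before left it, along the tool's axes as they then stand; what a row does not reach is not made up. Full scale, the value 1, is 50 cm for a shift and 180 degrees for a turn. A row lasts 1/12 s, in which the tool goes at most 41.7 mm and 7.16 degrees, less where a joint would pass 70% of its speed; a pose out of reach is approached as far as the arm can. A call with a number of a shift or a turn outside -1 to 1 is refused whole. A call with a gripper value outside its range is refused whole. The fingers move at their own pace and stop on an object; the grip force is fixed at half the most. Time passes only in rows, so rows that do not move let the fingers close, or fill a call up. It gives the time, the measured TCP pose, the force, the opening and the grip force at its end, in the units of the state.
- sensors.read_state(): the state, without advancing time (a new reading comes with each control period).
- imaging.get_image(name): name is "scene" or "top"; returns the picture (400x640x3 uint8, blue, green, red); there is no depth.
- imaging.camera_model(name): a dict with "fx", "fy", "cx", "cy" (pixels), "D" ([k1, k2, p1, p2, k3] as OpenCV has them; the pictures are not rectified), "origin" and "rotation" of the camera in the world. Camera axes: x right, y down, z forward; pixel columns grow to the right and rows downward; lengths in mm; the calibration is good to about 2 mm. A picture is of the moment at which its call begins. camera_model takes no time and is no camera call.
- hand_in(): hands the job in; it is judged then, once.
The state is a dict: "time_s": time; "joints": joint angles; "joint_velocities": joint speeds; "effort": joint torques, N m; "position": TCP position; "orientation": TCP orientation; "contact_force": force on the tool from outside, world axes, zero at the start; "moment": the same for the moment, N m; "finger_gap": finger opening in mm; "grip_force": force on a finger pad.
Only numpy, scipy, OpenCV 4.12 (cv2) and the standard library are available. Lean on these libraries where they do the work, as an engineer would, in place of code of your own. Each camera call takes 0.05 s, during which the arm holds its last target. There are 200 camera calls.

### The job

White chocolate drops have fallen into the sliding-door track of the pastry case: take the orange-handled pick from its stand, lean it back to clear the overhanging top, set its tip in the track close beside the open door's edge, and run it lightly and steadily along the track (no faster than 10 cm/s, tip down in the track all the way) until all three drops have been pushed out of the open end into the dark catch tray. Then hang the pick back upright in its stand, let go of it, and slide the door fully shut by its brass handle. Leave the mug, the tea tin and the salt shaker alone.

Things in the scene. Friction and masses are not known exactly. Their poses are not given: they have to be found in the camera images.
- pastry_case: Fixed wooden pastry case, 170 (x) x 440 (y) x 164 mm high. Origin: centre of its underside; front faces -x, z up. In the top of the plinth (plinth front at x = -85 mm) runs the door track: a straight groove along y centred at x = -60 mm, 14 mm wide, floor z = 28 mm, front brim z = 34, back brim z = 40 mm, open at its -y end (y = -220 mm). The top (z 150 to 164 mm) overhangs to x = -90 mm.
- track_end (a point): Middle of the groove floor at the track's open end, axes of the pastry case.
- tray_in (a point): Centre of the floor (z = 5 mm) of the dark steel catch tray fixed at the track's open end; axes of the pastry case. Inner size 72 (x) x 64 (y) mm; front wall to z = 29 mm, end (-y) wall to z = 43 mm.
- door (a joint): Sliding clear door with dark frame, standing in the track; 0 = fully shut, grows as it opens toward the case's +y, 0.20 m = fully open. Door is 210 mm long, 8 mm thick; slides with about 1 N.
- door_edge (a point): Groove floor point at the door's leading (-y) vertical edge, moves with the door; axes of the pastry case. The uncovered track runs from here to track_end.
- door_handle (a point): Middle of the door's handle, a vertical round brass bar 12 mm in diameter and 64 mm long (32 mm above and below this point), 42 mm in front of the door; two stubs 23 mm above and below this point join it to the door.
- stand: Small dark fixed stand with an aluminium top plate (60 x 70 mm, 8 mm thick, top at 85 mm) with a round 25 mm hole through its middle, in which the pick hangs by its collar. Origin: centre of its underside, z up.
- stand_seat (a point): Centre of the hole at the top face of the stand's plate.
- pick: Track pick, 146 mm long, 70 g. Origin: very end of the tip; z runs along it to the handle. Steel shank 6 mm in diameter with a 9 mm ball end (z 0 to 76 mm), black collar 34 mm in diameter (z 76 to 82), square orange handle 18 x 18 mm (z 82 to 146, flats along x and y). It hangs upright by its collar on the stand's plate, tip 9 mm above the worktop.
- pick_tip (a point): Centre of the pick's 9 mm ball end (4.5 mm above the very tip).
- pick_grip (a point): On the pick's axis in the handle, 116 mm from the very tip: where to grip.
- drop_0: Cream-white chocolate drop, an upright disc 11 mm in diameter and 9 mm high smooth, lying in the track; origin at the centre of its underside.
- drop_1: Cream-white chocolate drop, an upright disc 11 mm in diameter and 9 mm high smooth, lying in the track; origin at the centre of its underside.
- drop_2: Cream-white chocolate drop, an upright disc 11 mm in diameter and 9 mm high smooth, lying in the track; origin at the centre of its underside.
- mug: Bystander: white mug, 85 mm wide (118 mm with handle), 91 mm high; origin under its centre.
- tea_tin: Bystander: pink square tea tin, 70 x 70 x 95 mm; origin under its centre.
- salt_shaker: Bystander: grey glass salt shaker, 44 mm in diameter, 90 mm high; origin under its centre.

How it is judged (in metres and radians):
On the way, in this order (a step that is already met when the one before it is completed fails the run):
1. the pick is lifted out of its stand in the fingers (contact force between the fingers and pick above 0.5 N and z of pick_tip in the frame of stand above 0.045 m), for 0.1 s.
2. the leaning pick's tip is down in the track (ball centre within 7 mm of the groove's middle, under 11 mm above its floor), within 35 mm of the door's edge (x of pick_tip in the frame of pastry_case between -0.067 and -0.053 m and z of pick_tip in the frame of pastry_case between 0.026 and 0.039 m and angle between pick's own z axis and vertical between 0.3 and 0.92 rad and contact force between the fingers and pick above 0.5 N and y of pick_tip in the frame of door_edge between -0.035 and 0.002 m), for 0.1 s.
3. the held, leaning pick's tip, still down in the track, passes the point 105 mm short of the track's open end (x of pick_tip in the frame of pastry_case between -0.067 and -0.053 m and z of pick_tip in the frame of pastry_case between 0.026 and 0.039 m and angle between pick's own z axis and vertical between 0.3 and 0.92 rad and contact force between the fingers and pick above 0.5 N and y of pick_tip in the frame of pastry_case between -0.13 and -0.1 m), for 0.1 s.
4. the held, leaning pick's tip, still down in the track, passes the point 65 mm short of the track's open end (x of pick_tip in the frame of pastry_case between -0.067 and -0.053 m and z of pick_tip in the frame of pastry_case between 0.026 and 0.039 m and angle between pick's own z axis and vertical between 0.3 and 0.92 rad and contact force between the fingers and pick above 0.5 N and y of pick_tip in the frame of pastry_case between -0.17 and -0.14 m), for 0.1 s.
5. the held, leaning pick's tip, still down in the track, passes the point 25 mm short of the track's open end (x of pick_tip in the frame of pastry_case between -0.067 and -0.053 m and z of pick_tip in the frame of pastry_case between 0.026 and 0.039 m and angle between pick's own z axis and vertical between 0.3 and 0.92 rad and contact force between the fingers and pick above 0.5 N and y of pick_tip in the frame of pastry_case between -0.21 and -0.18 m), for 0.1 s.
6. all three drops lie in the catch tray (x of drop_0 in the frame of pastry_case between -0.1 and -0.02 m and y of drop_0 in the frame of pastry_case between -0.288 and -0.22 m and z of drop_0 in the frame of pastry_case between 0 and 0.024 m and x of drop_1 in the frame of pastry_case between -0.1 and -0.02 m and y of drop_1 in the frame of pastry_case between -0.288 and -0.22 m and z of drop_1 in the frame of pastry_case between 0 and 0.024 m and x of drop_2 in the frame of pastry_case between -0.1 and -0.02 m and y of drop_2 in the frame of pastry_case between -0.288 and -0.22 m and z of drop_2 in the frame of pastry_case between 0 and 0.024 m), for 0.2 s.
7. the pick hangs upright in its stand, let go, the drops still in the tray (all of step 6 and horizontal distance between pick_grip and stand_seat below 0.016 m and angle between pick's own z axis and vertical below 0.12 rad and z of pick_tip in the frame of stand between 0.004 and 0.022 m and contact force between the fingers and pick below 0.05 N), for 0.2 s.
At the end, for the whole second after the job is handed in: All three drops lie in the catch tray, the pick hangs let go and upright (within 7 degrees) by its collar in the stand's hole, and the door is shut to within 8 mm; all at rest (all of step 7 and value of joint door below 0.008 m and linear speed of each of pick, drop_0, drop_1, drop_2 below 0.02 m/s); the robot touches nothing.
It fails at once if the pick moves faster than 12 cm/s while its tip is in the track (x of pick_tip in the frame of pastry_case between -0.067 and -0.053 m and z of pick_tip in the frame of pastry_case between 0.026 and 0.039 m and y of pick_tip in the frame of pastry_case between -0.22 and 0.02 m and linear speed of pick above 0.12 m/s).
It fails at once if the pick is pressed on the pastry case with more than 40 N (contact force between pick and pastry_case above 40 N).
It fails at once if the mug is moved more than 25 mm or tipped (distance of mug from where it was at the start of the episode above 0.025 m or angle between mug's own z axis and vertical above 0.35 rad).
It fails at once if the tea tin is moved more than 25 mm or tipped (distance of tea_tin from where it was at the start of the episode above 0.025 m or angle between tea_tin's own z axis and vertical above 0.35 rad).
It fails at once if the salt shaker is moved more than 25 mm or tipped (distance of salt_shaker from where it was at the start of the episode above 0.025 m or angle between salt_shaker's own z axis and vertical above 0.35 rad).
It also fails if it takes over 72 s, if anything falls off the work surface, if the arm or the gripper's body presses on something with over 40 N, if the wrist force passes 120 N, or if a joint passes its speed limit or range.

## Working session

There is one attempt and no reset: what is moved stays moved. The work goes in short steps, Python scripts to look and compute and a tool call to move; the robot and the scene stay as the last step left them, time stands still between calls to the robot, and variables do not carry over. Pictures are saved under pics/ and viewed, at most 10 in all, crops included, and the job is handed in when it is done.

Besides the shell and the picture viewer there is one more tool, called after "Emit:" as name([rows], argument=value, ...), one row to a line, values as JSON. apply_moves: Moves the arm, as the interface text tells. Shift numbers are shares of 50 cm and turn numbers shares of 180 degrees, none past 1 either way. Its arguments: {"type":"object","properties":{"series":{"type":"array","items":{"type":"array","items":{"type":"number","minimum":-1,"maximum":1}}}},"required":["series"]}

```bash
ls; mkdir -p pics; python3 - <<'E'
from plant import sensors, imaging
import cv2
for n in("scene","top"):
    cv2.imwrite(f"pics/{n}0.png",imaging.get_image(n)); print(imaging.camera_model(n))
print(sensors.read_state())
E
```

```text
pics
{'fx': 500.4776528657011, 'fy': 500.4776528657011, 'cx': 323.11258255322815, 'cy': 193.76918505582205, 'D': array([-0.0083737,  0.       ,  0.       ,  0.       ,  0.       ]), 'origin': array([-711.92779302, -638.24706194, 1147.38560036]), 'rotation': array([ 0.77026857, -0.46297912,  0.22471288, -0.37661755])}
{'fx': 410.5865246619312, 'fy': 410.5865246619312, 'cx': 320.3622094132714, 'cy': 192.95308955872042, 'D': array([-0.05713571,  0.        ,  0.        ,  0.        ,  0.        ]), 'origin': array([ 370.58553872,   30.55835682, 1360.47960725]), 'rotation': array([ 0.71060157, -0.70237892,  0.02999192, -0.02845603])}
{'time_s': 0.1, 'joints': array([-1.27853299e+00,  2.07397095e-01,  1.54284318e+00, -1.66038751e-05,
        1.39348393e+00, -1.50518591e-01]), 'joint_velocities': array([ 0.00084066,  0.0007903 , -0.00456886, -0.00267168,  0.00040144,
        0.00080998]), 'effort': array([ 9.74612681e-05, -3.84090686e+01, -2.92549253e+01, -2.35028319e-04,
        4.84280608e-03, -1.96054351e-06]), 'position': array([ 246.1343456 , -518.88734602,  230.19126781]), 'orientation': array([ 9.75592078e-01,  2.19588164e-01, -8.36204993e-05, -1.06252111e-03]), 'contact_force': array([-0.81294809, -0.43879251,  0.16049069]), 'moment': array([ 0.0183643 ,  0.01045939, -0.04253489]), 'grip_force': 0.0, 'finger_gap': 85.22562923970176}
```

View pics/scene0.png

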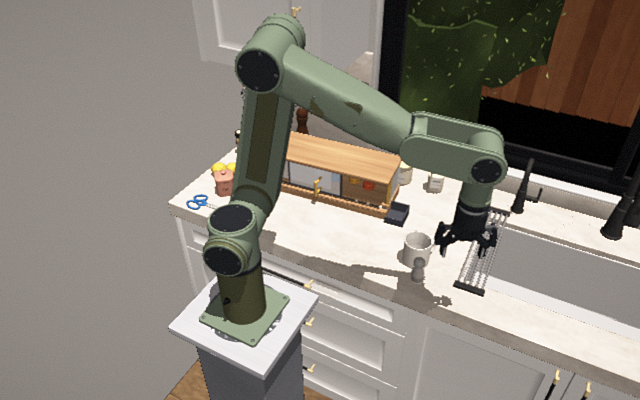

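View pics/top0.png

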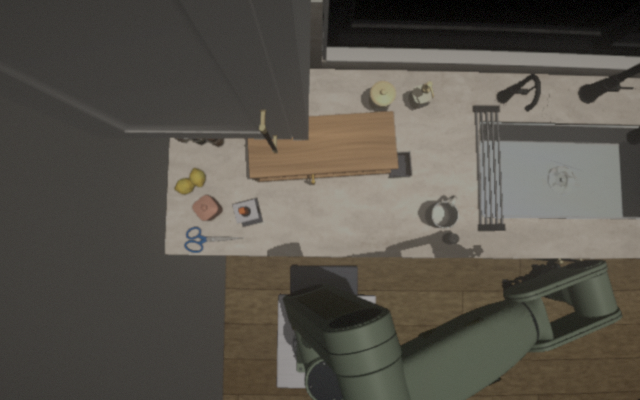

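The top view shows the stand at about (247,211) with the pick's orange handle at (241,211). It also shows the case top spanning (248–398, 112–180), the tray at (399,165), the brass handle at (310,180), the tin at (206,208), the mug at (438,213) and the shaker at (451,238). In the scene view the case is at (285–400, 135–215), and the arm hides the stand.

```bash
cat > h.py <<'E'
import numpy as np, cv2
from plant import sensors, imaging
from scipy.spatial.transform import Rotation as R
def cam(n):
    m=imaging.camera_model(n); K=np.array([[m['fx'],0,m['cx']],[0,m['fy'],m['cy']],[0,0,1]])
    return K,m['D'],m['origin'],R.from_quat(m['rotation'])
def ray(n,u,v,z):
    K,D,o,r=cam(n); p=cv2.undistortPoints(np.array([[[u,v]]],float),K,D)[0,0]
    d=r.apply([p[0],p[1],1]); return o+d*(z-o[2])/d[2]
def proj(n,P):
    K,D,o,r=cam(n); q=r.inv().apply(np.atleast_2d(P)-o)
    return cv2.projectPoints(q,np.zeros(3),np.zeros(3),K,D)[0][:,0]
E
python3 - <<'E'
from h import *
t=cv2.imread('pics/top0.png'); s=cv2.imread('pics/scene0.png')
a=cv2.resize(t[95:225,230:420],None,fx=4,fy=4,interpolation=cv2.INTER_CUBIC); cv2.imwrite('pics/t1.png',cv2.convertScaleAbs(a,alpha=1.5))
a=cv2.resize(s[120:230,270:420],None,fx=5,fy=5,interpolation=cv2.INTER_CUBIC); cv2.imwrite('pics/s1.png',a)
print(proj('top',[[400,0,0],[400,100,0],[500,0,0]]),proj('scene',[[400,0,0]]))
for n,u,v,z in [('top',241,211,150),('top',398,112,164),('top',398,172,164),('top',248,180,164),('top',248,211,85)]:print(ray(n,u,v,z))
E
```

```text
[[328.60909231 218.15246594]
 [298.3908922  217.79838011]
 [328.90729951 188.06591327]] [[312.21459694 227.59966239]]
[414.69357428 262.2049542  150.        ]
[ 715.11386408 -200.57867676  164.        ]
[ 534.34092685 -199.34463075  164.        ]
[505.41108039 241.39428646 164.        ]
[417.33663011 252.79556901  85.        ]
```

View pics/t1.png

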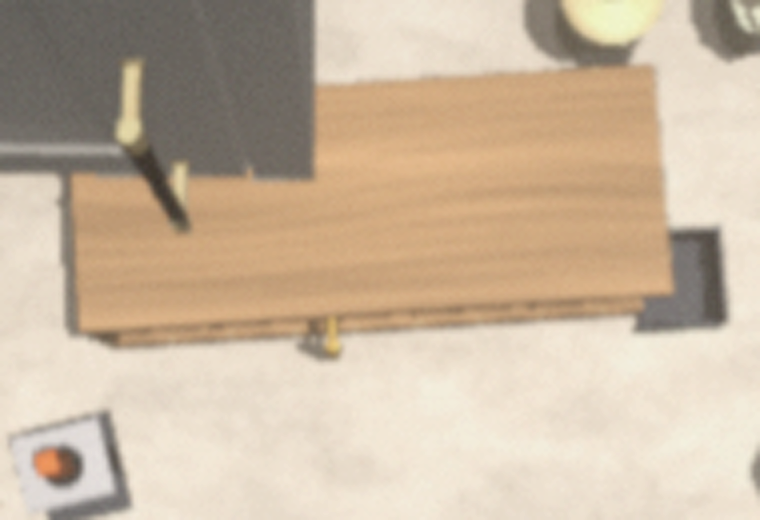

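View pics/s1.png

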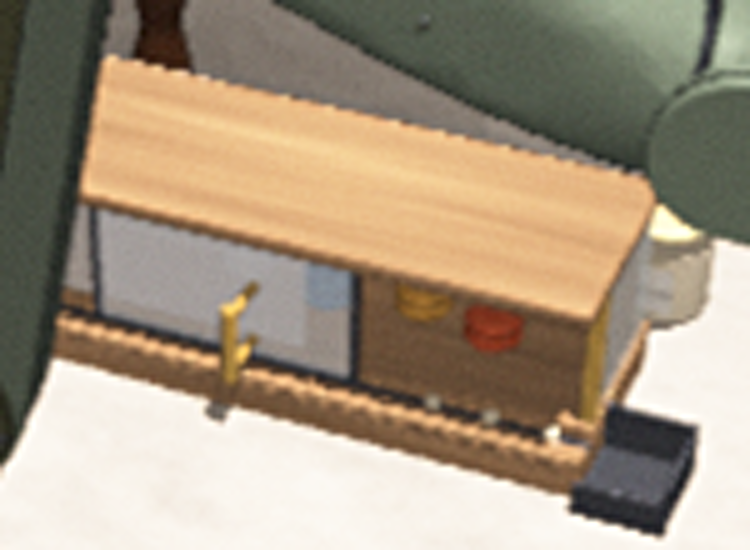

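The crops show the following:
- **Top crop:** case top front corners at (80,330) and (672,293), back right corner at (655,66), brass handle at (333,345), collar at about (64,466) and handle top at (45,463).
- **Scene crop:** top front right corner at (597,320), door edge at (355,270–380), handle at (232,340), and drops at (432,402), (490,415) and (554,433).

Next I fit the poses.

```bash
cat > fit.py <<'E'
from h import *
from scipy.optimize import least_squares
T=lambda x,y:(230+(x+.5)/4-.5,95+(y+.5)/4-.5)
S=lambda x,y:(270+(x+.5)/5-.5,120+(y+.5)/5-.5)
pts=[('top',T(80,331),(-90,220,164)),('top',T(672,294),(-90,-220,164)),('top',T(655,66),(85,-220,164)),
('scene',S(597,320),(-90,-220,164)),('scene',S(570,493),(-85,-220,0))]
def W(p,P): 
    c,s=np.cos(p[2]),np.sin(p[2]); P=np.atleast_2d(P).astype(float); return np.c_[p[0]+c*P[:,0]-s*P[:,1],p[1]+s*P[:,0]+c*P[:,1],P[:,2]]
def f(p):
    return np.concatenate([proj(n,W(p,P))[0]-uv for n,uv,P in pts])
if __name__=='__main__':
    r=least_squares(f,[600,20,0]); p=r.x; print(p,r.fun.reshape(-1,2).round(2))
    inv=lambda w:(R.from_euler('z',-p[2]).apply(np.array(w)-[p[0],p[1],0])).round(1)
    for nm,q,z in [('drop',(432,402),35),('drop',(490,415),35),('drop',(554,433),35),('edge',(357,381),36),('handle',(232,345),90)]:
        print(nm,inv(ray('scene',*S(*q),z)))
    # handle ends: triangulate top crop and scene
    for z in(100,110,120,130): print(z,'handle top sc',inv(ray('scene',*S(230,304),z)),'top',inv(ray('top',*T(333,318),z)), 'bot sc',inv(ray('scene',*S(231,380),z-64)),'top',inv(ray('top',*T(333,352),z-64)))
    print('plate corners',[ray('top',*T(*q),85).round(1) for q in [(9,437),(106,412),(28,516)]])
    print('collar',ray('top',*T(64,466),91),'htop',ray('top',*T(44,463),155))
    t=cv2.imread('pics/top0.png'); a=cv2.resize(t[180:230,185:275],None,fx=8,fy=8,interpolation=cv2.INTER_CUBIC)
    cv2.imwrite('pics/t2.png',cv2.convertScaleAbs(a,alpha=1.4))
E
python3 fit.py
```

```text
[6.19464037e+02 2.47446764e+01 7.78434913e-02] [[-0.1   0.2 ]
 [ 1.11 -0.32]
 [ 0.41 -1.22]
 [-2.15 -0.54]
 [ 0.13  1.72]]
drop [ -60.7 -106.2   35. ]
drop [ -58.2 -148.9   35. ]
drop [ -59.3 -196.7   35. ]
edge [-60.7 -48.6  36. ]
handle [-121.7   21.6   90. ]
100 handle top sc [-90.8  37.  100. ] top [-83.9  34.1 100. ] bot sc [-95.6  34.9  36. ] top [-103.3   36.4   36. ]
110 handle top sc [-103.1   31.3  110. ] top [-85.2  34.1 110. ] bot sc [-107.1   29.5   46. ] top [-104.3   36.3   46. ]
120 handle top sc [-115.4   25.6  120. ] top [-86.5  34.  120. ] bot sc [-118.6   24.2   56. ] top [-105.4   36.2   56. ]
130 handle top sc [-127.7   19.9  130. ] top [-87.8  33.9 130. ] bot sc [-130.2   18.9   66. ] top [-106.5   36.1   66. ]
plate corners [array([438.9, 303.8,  85. ]), array([459.3, 228.5,  85. ]), array([377.7, 287.3,  85. ])]
collar [416.63734306 259.11572796  91.        ] htop [416.33501954 262.40385223 155.        ]
```

View pics/t2.png

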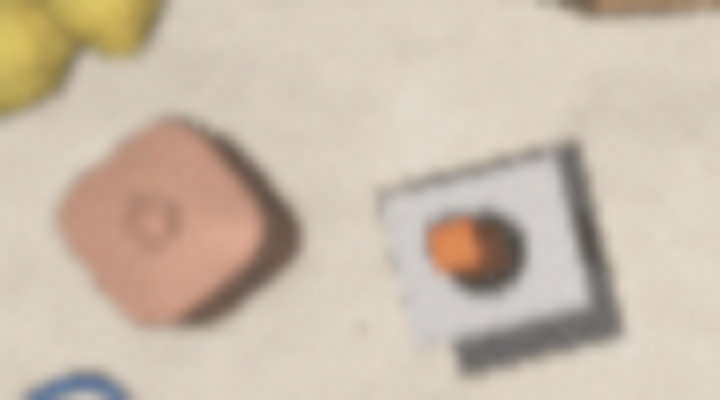

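The crop puts the plate corners at (380,190), (558,148) and (598,305), the collar at about (488,247), and the top of the orange handle at about (453,246). I have the poses, so I'll plan the approach.

```bash
cat > go.py <<'E'
# usage: go.py x y z yaw tilt n [from: x y z yaw tilt]  (deg; tilt leans the tool back about its y)
from h import *
import sys
def ori(yaw,tilt): 
    B=R.from_euler('z',yaw,degrees=True)*R.from_euler('x',180,degrees=True)
    return B*R.from_euler('y',tilt,degrees=True)   # z -> +x for the sign checked below
def rows(p0,r0,p1,r1,n):
    w=(r0.inv()*r1).as_rotvec()/n; out=[]
    p,r=np.array(p0,float),r0
    for i in range(n):
        d=(np.array(p1)-p)/(n-i); row=np.r_[r.inv().apply(d)/500,w/np.pi].round(3)
        p=p+r.apply(row[:3]*500); r=r*R.from_rotvec(row[3:]*np.pi); out.append(row.tolist())
    return out,p,r
if __name__=='__main__':
    a=list(map(float,sys.argv[1:])); s=sensors.read_state()
    p0,r0=s['position'],R.from_quat(s['orientation'])
    if len(a)>6: p0,r0=a[6:9],ori(a[9],a[10])
    print(s['time_s'],s['position'].round(1),'x',r0.as_matrix()[:,0].round(3),'z',r0.as_matrix()[:,2].round(3),s['joints'].round(2),s['finger_gap'],s['contact_force'].round(1))
    o,p,r=rows(p0,r0,a[:3],ori(a[3],a[4]),int(a[5]))
    for q in o: print(q)
    print('end',p.round(1),r.as_matrix()[:,2].round(3))
E
python3 - <<'E'
from h import *
C=lambda x,y:(185+(x+.5)/8-.5,180+(y+.5)/8-.5)
c=[ray('top',*C(*q),85) for q in[(380,190),(558,148),(598,305),(415,348)]]
print(np.array(c).round(1),np.mean(c,0))
print('collar',ray('top',*C(488,247),90),'htop',ray('top',*C(453,246),155))
E
python3 go.py 416.5 259.5 190 14 0 20; python3 -c "
from go import *; print(ori(4.5,40).apply([0,0,1]))"
```

```text
[[440.7 303.3  85. ]
 [457.9 234.1  85. ]
 [397.  217.1  85. ]
 [379.4 287.9  85. ]] [418.75330303 260.57082115  85.        ]
collar [418.80099376 259.54475082  90.        ] htop [416.53968762 260.74835303 155.        ]
0.1 [ 246.1 -518.9  230.2] x [0.904 0.428 0.   ] z [-0.001  0.002 -1.   ] [-1.28  0.21  1.54 -0.    1.39 -0.15] 85.22562923970176 [-0.8 -0.4  0.2]
[0.049, -0.063, 0.004, -0.0, -0.0, 0.003]
[0.048, -0.063, 0.004, -0.0, -0.0, 0.003]
[0.048, -0.064, 0.004, -0.0, -0.0, 0.003]
[0.047, -0.064, 0.004, -0.0, -0.0, 0.003]
[0.046, -0.065, 0.004, -0.0, -0.0, 0.003]
[0.046, -0.065, 0.004, -0.0, -0.0, 0.003]
[0.045, -0.066, 0.004, -0.0, -0.0, 0.003]
[0.044, -0.066, 0.004, -0.0, -0.0, 0.003]
[0.044, -0.067, 0.004, -0.0, -0.0, 0.003]
[0.043, -0.067, 0.004, -0.0, -0.0, 0.003]
[0.043, -0.067, 0.004, -0.0, -0.0, 0.003]
[0.042, -0.068, 0.004, -0.0, -0.0, 0.003]
[0.041, -0.068, 0.004, -0.0, -0.0, 0.003]
[0.041, -0.069, 0.004, -0.0, -0.0, 0.003]
[0.04, -0.069, 0.005, -0.0, -0.0, 0.003]
[0.039, -0.069, 0.004, -0.0, -0.0, 0.003]
[0.039, -0.07, 0.005, -0.0, -0.0, 0.003]
[0.038, -0.07, 0.004, -0.0, -0.0, 0.003]
[0.037, -0.07, 0.005, -0.0, -0.0, 0.003]
[0.037, -0.071, 0.004, -0.0, -0.0, 0.003]
end [416.5 259.7 190.2] [-0.001  0.002 -1.   ]
[ 0.64080611  0.05043253 -0.76604444]
```

Emit:
apply_moves([
  [0.048,-0.063,0,0,0,0.003,1],
  [0.048,-0.063,0,0,0,0.003,1],
  [0.048,-0.064,0,0,0,0.003,1],
  [0.047,-0.064,0,0,0,0.003,1],
  [0.046,-0.065,0,0,0,0.003,1],
])

```text
time_s: 0.52
position: [288.6, -323.3, 230.6]
orientation: [0.981, 0.196, -0.0, -0.001]
contact_force: [0.2, -0.1, 0.2]
finger_gap: 85.2
grip_force: 0.0
```

Emit:
apply_moves([
  [0.046,-0.065,0.004,0,0,0.003,1],
  [0.045,-0.066,0.004,0,0,0.003,1],
  [0.044,-0.066,0.004,0,0,0.003,1],
  [0.044,-0.067,0.004,0,0,0.003,1],
  [0.043,-0.067,0.004,0,0,0.003,1],
])

```text
time_s: 0.93
position: [330.7, -128.7, 220.9]
orientation: [0.985, 0.173, 0.0, -0.0]
contact_force: [1.2, -0.3, -0.2]
finger_gap: 85.3
grip_force: 0.0
```

Emit:
apply_moves([
  [0.043,-0.067,0.004,0,0,0.003,1],
  [0.042,-0.068,0.004,0,0,0.003,1],
  [0.041,-0.068,0.004,0,0,0.003,1],
  [0.041,-0.069,0.004,0,0,0.003,1],
  [0.04,-0.069,0.004,0,0,0.003,1],
])

```text
time_s: 1.35
position: [373.5, 66.3, 211.1]
orientation: [0.989, 0.15, 0.0, 0.0]
contact_force: [1.8, -0.2, -0.3]
finger_gap: 85.3
grip_force: 0.0
```

Emit:
apply_moves([
  [0.039,-0.069,0.004,0,0,0.003,1],
  [0.039,-0.07,0.004,0,0,0.003,1],
  [0.038,-0.07,0.004,0,0,0.003,1],
  [0.037,-0.07,0.004,0,0,0.003,1],
  [0,0,0,0,0,0,1],
])

```text
time_s: 1.77
position: [407.7, 225.3, 202.6]
orientation: [0.991, 0.135, -0.0, -0.002]
contact_force: [-1.2, -0.7, -0.1]
finger_gap: 85.3
grip_force: 0.0
```

```bash
python3 go.py 417.5 260 106 14 0 10; python3 - <<'E'
from h import *
t=imaging.get_image('top'); s=imaging.get_image('scene')
cv2.imwrite('pics/top1.png',t); cv2.imwrite('pics/scene1.png',s)
a=cv2.convertScaleAbs(cv2.resize(t[150:290,190:300],None,fx=4,fy=4,interpolation=cv2.INTER_CUBIC),alpha=1.4)
b=cv2.resize(s[130:240,180:260],(320,440),interpolation=cv2.INTER_CUBIC)
h=max(a.shape[0],b.shape[0]); o=np.zeros((h,a.shape[1]+b.shape[1],3),np.uint8); o[:a.shape[0],:a.shape[1]]=a; o[:b.shape[0],a.shape[1]:]=b
cv2.imwrite('pics/c1.png',o); print(proj('scene',[[417,260,150]]))
E
```

```text
1.7667 [407.7 225.3 202.6] x [0.964 0.267 0.   ] z [-0.     0.003 -1.   ] [ 0.32 -0.    1.83  0.    1.31  1.62] 85.33079911024831 [-1.2 -0.7 -0.1]
[0.004, -0.006, 0.019, -0.0, -0.0, 0.001]
[0.004, -0.006, 0.019, -0.0, -0.0, 0.001]
[0.004, -0.006, 0.019, -0.0, -0.0, 0.001]
[0.004, -0.006, 0.019, -0.0, -0.0, 0.001]
[0.003, -0.006, 0.02, -0.0, -0.0, 0.001]
[0.004, -0.006, 0.019, -0.0, -0.0, 0.001]
[0.003, -0.006, 0.02, -0.0, -0.0, 0.001]
[0.004, -0.006, 0.019, -0.0, -0.0, 0.001]
[0.003, -0.007, 0.02, -0.0, -0.0, 0.001]
[0.004, -0.006, 0.019, -0.0, -0.0, 0.001]
end [417.8 259.8 106.2] [-0.     0.003 -1.   ]
[[248.24770011 168.85726612]]
```

View pics/c1.png

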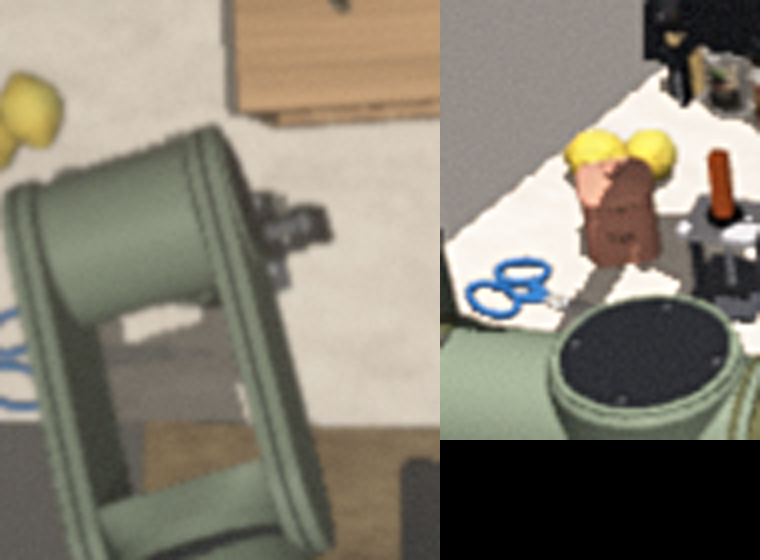

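The top view shows the wrist over the stand. The scene view shows the pick clear: handle top at (249.2,167.5) and handle base at (251.2,183.8) in full-image pixels. I'll check those against the estimate.

```bash
python3 - <<'E'
from h import *
print(ray('scene',249.2,167.5,155),ray('scene',251.2,183.5,91),proj('scene',[[417,260,155],[417,260,91]]))
from scipy.ndimage import center_of_mass
s=cv2.imread('pics/scene1.png').astype(int); m=(s[...,2]-s[...,0]>80)&(s[...,1]<s[...,2]*.55); m[:, :244]=0;m[:,256:]=0;m[:160]=0;m[190:]=0
v,u=np.nonzero(m); print(len(u),u.mean(),v.mean(),u.min(),u.max(),v.min(),v.max(), ray('scene',u.mean(),v.mean(),123))
print(proj('top',[[417,260,155]]))
t=cv2.imread('pics/top0.png').astype(int); m=(t[...,2]-t[...,0]>60); m[:200]=0;m[222:]=0;m[:,:232]=0;m[:,255:]=0
v,u=np.nonzero(m); print(len(u),u.mean(),v.mean(),u.min(),u.max(),v.min(),v.max())
E
```

```text
[419.62007037 257.26430415 155.        ] [414.50120819 252.41690848  91.        ] [[248.11102301 167.67265584]
 [249.82513992 182.52498757]]
70 249.57142857142858 175.65714285714284 247 252 168 183 [415.62741989 256.5421473  123.        ]
[[241.44508511 210.15921049]]
32 241.5 210.5 239 244 208 213
```

Emit:
apply_moves([
  [0.012,-0.02,0,0,0,0.003,1],
  [0.012,-0.02,0,0,0,0.003,1],
  [0.011,-0.02,0,0,0,0.002,1],
  [0,0,0.02,0,0,0,1],
  [0,0,0.03,0,0,0,1],
])

```text
time_s: 2.28
position: [418.3, 252.3, 179.1]
orientation: [0.993, 0.119, 0.002, -0.0]
contact_force: [-0.4, -0.6, -0.6]
finger_gap: 85.3
grip_force: 0.0
```

Emit:
apply_moves([
  [0,0,0.03,0,0,0,1],
  [0,0,0.03,0,0,0,1],
  [0,0,0.03,0,0,0,1],
  [0,0,0.03,0,0,0,1],
  [0,0,0.023,0,0,0,1],
])

```text
time_s: 2.7
position: [415.7, 250.7, 104.7]
orientation: [0.993, 0.118, -0.001, 0.001]
contact_force: [-0.5, -1.0, 0.1]
finger_gap: 85.2
grip_force: 0.0
```

Emit:
apply_moves([
  [0,0,0,0,0,0,1],
  [0,0,0,0,0,0,-1],
  [0,0,0,0,0,0,-1],
  [0,0,0,0,0,0,-1],
  [0,0,0,0,0,0,-1],
])

```text
time_s: 3.12
position: [417.8, 253.1, 107.8]
orientation: [0.993, 0.119, 0.001, -0.0]
contact_force: [-0.3, 0.1, 0.3]
finger_gap: 38.7
grip_force: 0.0
```

Emit:
apply_moves([
  [0,0,0,0,0,0,-1],
  [0,0,0,0,0,0,-1],
  [0,0,0,0,0,0,-1],
  [0,0,0,0,0,0,-1],
  [0,0,0,0,0,0,-1],
])

```text
time_s: 3.53
position: [417.6, 253.4, 107.6]
orientation: [0.993, 0.119, 0.001, -0.0]
contact_force: [-1.0, -0.2, 5.6]
finger_gap: 16.9
grip_force: 58.9
```

```bash
cat > tip.py <<'E'
# tip.py x y z n [L]: rows to bring ball centre to case coords, lean 40 deg, from the measured state
from go import *
from fit import W
p=[619.46,24.74,.0778]; L=94.1
def tcp(c,tilt=40): r=ori(np.degrees(p[2]),tilt); return W(p,c)[0]-r.apply([0,0,L]),r
def here(s):
    r=R.from_quat(s['orientation']); b=s['position']+r.apply([0,0,L]); return R.from_euler('z',-p[2]).apply(b-[p[0],p[1],0])
if __name__=='__main__':
    a=list(map(float,sys.argv[1:])); s=sensors.read_state()
    print(s['time_s'],s['position'].round(1),'tip case',here(s).round(1),'F',s['contact_force'].round(1),s['finger_gap'].round(1),s['grip_force'].round(1),'q',s['joints'].round(2))
    t,r=tcp(a[:3]); o,e,_=rows(s['position'],R.from_quat(s['orientation']),t,r,int(a[3]))
    print('tcp goal',t.round(1)); [print(q) for q in o]
E
echo
```

Emit:
apply_moves([
  [0,0,-0.03,0,0,0,-1],
  [0,0,-0.06,0,0,0,-1],
  [0,0,-0.07,0,0,0,-1],
  [0,0,-0.07,0,0,0,-1],
  [0,0,-0.07,0,0,0,-1],
])

```text
time_s: 3.95
position: [416.2, 252.8, 257.4]
orientation: [0.993, 0.119, -0.001, 0.0]
contact_force: [0.4, 0.5, -0.1]
finger_gap: 17.6
grip_force: 58.5
```

Emit:
apply_moves([
  [0,0,0,0,0,0,-1],
  [0,0,0,0,0,0,-1],
  [0,0,0,0,0,0,-1],
  [0,0,0,0,0,0,-1],
  [0,0,0,0,0,0,-1],
])

```text
time_s: 4.37
position: [415.8, 252.6, 254.5]
orientation: [0.993, 0.119, -0.002, 0.001]
contact_force: [0.2, 0.9, -0.5]
finger_gap: 17.2
grip_force: 58.5
```

```bash
python3 tip.py -135 -66 90 15
```

```text
Traceback (most recent call last):
  File "tip.py", line 10, in <module>
    print(s['time_s'],s['position'].round(1),'tip case',here(s).round(1),'F',s['contact_force'].round(1),s['finger_gap'].round(1),s['grip_force'].round(1),'q',s['joints'].round(2))
                                                                                                         ^^^^^^^^^^^^^^^^^^^^^
AttributeError: 'float' object has no attribute 'round'
```

```bash
sed -i "s/,s\['finger_gap'\].*'q'/,'q'/" tip.py; python3 tip.py -135 -66 90 15
```

```text
4.3667 [415.8 252.6 254.5] tip case [-185.8  242.9  160.4] F [ 0.2  0.9 -0.5] q [ 0.37  0.    1.72 -0.    1.43  1.7 ]
tcp goal [429.7 -56.3 162.1]
[-0.008, 0.04, 0.012, -0.001, 0.015, 0.003]
[-0.008, 0.041, 0.012, -0.001, 0.015, 0.003]
[-0.008, 0.041, 0.012, -0.001, 0.015, 0.003]
[-0.008, 0.041, 0.012, -0.001, 0.015, 0.003]
[-0.009, 0.041, 0.011, -0.001, 0.015, 0.003]
[-0.009, 0.041, 0.011, -0.001, 0.015, 0.003]
[-0.009, 0.041, 0.011, -0.001, 0.015, 0.003]
[-0.009, 0.04, 0.01, -0.001, 0.015, 0.003]
[-0.009, 0.041, 0.01, -0.001, 0.015, 0.003]
[-0.009, 0.041, 0.01, -0.001, 0.015, 0.003]
[-0.009, 0.041, 0.01, -0.001, 0.015, 0.003]
[-0.009, 0.041, 0.009, -0.001, 0.015, 0.003]
[-0.01, 0.04, 0.009, -0.001, 0.015, 0.003]
[-0.01, 0.041, 0.009, -0.001, 0.015, 0.003]
[-0.009, 0.041, 0.008, -0.001, 0.015, 0.003]
```

Emit:
apply_moves([
  [-0.008,0.04,0.012,-0.001,0.015,0.003,-1],
  [-0.008,0.041,0.012,-0.001,0.015,0.003,-1],
  [-0.008,0.041,0.012,-0.001,0.015,0.003,-1],
  [-0.008,0.041,0.012,-0.001,0.015,0.003,-1],
  [-0.009,0.041,0.011,-0.001,0.015,0.003,-1],
])

```text
time_s: 4.78
position: [421.1, 148.6, 224.1]
orientation: [0.989, 0.095, 0.117, -0.006]
contact_force: [0.1, -0.2, 0.5]
finger_gap: 17.1
grip_force: 58.6
```

Emit:
apply_moves([
  [-0.009,0.041,0.011,-0.001,0.015,0.003,-1],
  [-0.009,0.041,0.011,-0.001,0.015,0.003,-1],
  [-0.009,0.04,0.01,-0.001,0.015,0.003,-1],
  [-0.009,0.041,0.01,-0.001,0.015,0.003,-1],
  [-0.009,0.041,0.01,-0.001,0.015,0.003,-1],
])

```text
time_s: 5.2
position: [425.6, 45.9, 193.5]
orientation: [0.97, 0.069, 0.233, -0.012]
contact_force: [0.6, -0.1, -1.2]
finger_gap: 17.2
grip_force: 58.6
```

Emit:
apply_moves([
  [-0.009,0.041,0.01,-0.001,0.015,0.003,-1],
  [-0.009,0.041,0.009,-0.001,0.015,0.003,-1],
  [-0.01,0.04,0.009,-0.001,0.015,0.003,-1],
  [-0.01,0.041,0.009,-0.001,0.015,0.003,-1],
  [-0.009,0.041,0.008,-0.001,0.015,0.003,-1],
])

```text
time_s: 5.62
position: [430.3, -56.2, 162.7]
orientation: [0.937, 0.042, 0.347, -0.018]
contact_force: [-0.3, -1.1, -0.8]
finger_gap: 17.3
grip_force: 58.7
```

Emit:
apply_moves([
  [0,0,0,0,0,0,-1],
  [0,0,0,0,0,0,-1],
  [0,0,0,0,0,0,-1],
  [0,0,0,0,0,0,-1],
  [0,0,0,0,0,0,-1],
])

```text
time_s: 6.03
position: [431.7, -54.5, 164.4]
orientation: [0.937, 0.044, 0.346, -0.019]
contact_force: [-0.3, 0.6, 0.1]
finger_gap: 17.0
grip_force: 58.8
```

```bash
python3 tip.py -62 -66 60 10; python3 - <<'E'
from tip import *
s=imaging.get_image('scene'); cv2.imwrite('pics/scene2.png',s); t=imaging.get_image('top'); cv2.imwrite('pics/top2.png',t)
a=cv2.resize(s[120:230,270:420],(600,440),interpolation=cv2.INTER_CUBIC)
cv2.imwrite('pics/c2.png',a)
st=sensors.read_state(); r=R.from_quat(st['orientation'])
print(proj('scene',[st['position']+r.apply([0,0,L])]),proj('top',[st['position']+r.apply([0,0,L])]),st['orientation'])
E
```

```text
6.0333 [431.7 -54.5 164.4] tip case [-132.2  -63.    92.9] F [-0.3  0.6  0.1] q [-0.69 -0.44  2.43  0.74  0.76  0.34]
tcp goal [502.5 -50.6 132.1]
[0.007, 0.001, 0.014, -0.0, -0.0, 0.0]
[0.007, 0.001, 0.014, -0.0, -0.0, 0.0]
[0.006, 0.0, 0.014, -0.0, -0.0, 0.0]
[0.007, 0.001, 0.014, -0.0, -0.0, 0.0]
[0.006, 0.0, 0.014, -0.0, -0.0, 0.0]
[0.007, 0.001, 0.014, -0.0, -0.0, 0.0]
[0.006, 0.0, 0.014, -0.0, -0.0, 0.0]
[0.007, 0.001, 0.014, -0.0, -0.0, 0.0]
[0.006, 0.0, 0.015, -0.0, -0.0, 0.0]
[0.007, 0.001, 0.014, -0.0, -0.0, 0.0]
[[337.41271565 195.62065344]] [[345.21439777 187.80151087]] [ 0.93692773  0.04421064  0.34621799 -0.01857282]
```

View pics/c2.png

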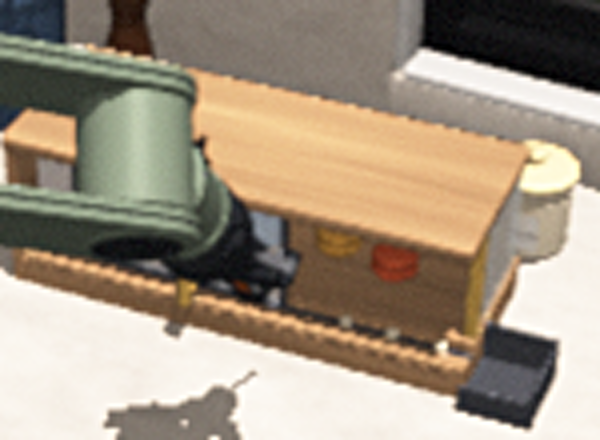

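The scene view now shows the whole case: top corners at crop (4,145), (475,257) and (528,145), and the plinth's bottom right corner at (458,407). The gripper is clear in front of the case and the pick tip is hidden behind the fingers. I'll refine the fit with these points.

```bash
python3 - <<'E'
import fit; from fit import *
S4=lambda x,y:(270+(x+.5)/4-.5,120+(y+.5)/4-.5)
fit.pts+= [('scene',S4(4,145),(-90,220,164)),('scene',S4(475,257),(-90,-220,164)),('scene',S4(528,145),(85,-220,164)),('scene',S4(458,407),(-85,-220,0))]
for sel in ('all','top','scene'):
    P=fit.pts; 
    if sel!='all': fit.pts=[q for q in P if q[0]==sel]
    r=least_squares(f,[600,20,0]); fit.pts=P; p=r.x; print(sel,p.round(3),r.fun.round(1))
    inv=lambda w:(R.from_euler('z',-p[2]).apply(np.array(w)-[p[0],p[1],0])).round(1)
    print([inv(ray('scene',*S(*q),34)) for q in [(432,402),(490,415),(554,433),(357,381)]])
E
```

```text
all [6.18567e+02 2.32110e+01 8.00000e-02] [ 0.5  0.7  1.7 -0.2  0.8 -1.1 -1.7 -0.3  0.5  1.9 -1.8 -1.9 -1.1 -0.6
  0.8  0.1  0.  -1.2]
[array([ -58.7, -104.2,   34. ]), array([ -56.3, -147. ,   34. ]), array([ -57.5, -194.8,   34. ]), array([-57.4, -46.1,  34. ])]
top [6.18544e+02 2.60120e+01 7.20000e-02] [-0.7  0.1  0.6  0.4  0.2 -0.5]
[array([ -58.1, -107.4,   34. ]), array([ -55.4, -150.2,   34. ]), array([ -56.2, -198.1,   34. ]), array([-57.2, -49.4,  34. ])]
scene [6.16244e+02 2.15140e+01 9.40000e-02] [-0.9 -0.2  1.3  2.  -1.8 -0.9 -0.2 -0.5  0.9  0.1  0.8 -1.1]
[array([ -57.7, -101.9,   34. ]), array([ -55.9, -144.7,   34. ]), array([ -57.7, -192.5,   34. ]), array([-55.5, -43.9,  34. ])]
```

Emit:
apply_moves([
  [0.004,0.001,0.017,0,0,0,-1],
  [0.004,0.001,0.017,0,0,0,-1],
  [0.004,0.001,0.017,0,0,0,-1],
  [0.004,0.001,0.017,0,0,0,-1],
  [0.004,0.001,0.017,0,0,0,-1],
])

```text
time_s: 6.55
position: [467.3, -54.0, 138.3]
orientation: [0.937, 0.044, 0.346, -0.018]
contact_force: [0.5, 0.7, -0.7]
finger_gap: 17.4
grip_force: 58.8
```

Emit:
apply_moves([
  [0.004,0.001,0.017,0,0,0,-1],
  [0.004,0,0.017,0,0,0,-1],
  [0.003,0,0.017,0,0,0,-1],
  [0,0,0,0,0,0,-1],
  [0,0,0,0,0,0,-1],
])

```text
time_s: 6.97
position: [487.4, -52.4, 122.3]
orientation: [0.937, 0.044, 0.346, -0.019]
contact_force: [0.5, -1.0, -1.5]
finger_gap: 17.5
grip_force: 58.8
```

```bash
python3 tip.py -76 -66 40 1; python3 - <<'E'
from tip import *
s=imaging.get_image('scene'); cv2.imwrite('pics/scene3.png',s)
a=cv2.resize(s[160:230,300:420],(720,420),interpolation=cv2.INTER_CUBIC); cv2.imwrite('pics/c3.png',cv2.convertScaleAbs(a,alpha=1.5,beta=15))
for _ in range(6):
    imaging.get_image('top'); st=sensors.read_state(); print(here(st).round(1),st['contact_force'].round(1),end=' ')
b=st['position']+R.from_quat(st['orientation']).apply([0,0,L]); print(proj('scene',[b]))
E
```

```text
6.9667 [487.4 -52.4 122.3] tip case [-76.5 -65.2  50.7] F [ 0.5 -1.  -1.5] q [-0.55 -0.15  2.35  0.9   0.53  0.22]
tcp goal [488.5 -51.7 112.1]
[-0.011, -0.001, 0.017, -0.005, -0.003, 0.003]
[-76.6 -65.9  51.2] [ 0.1 -0.9 -1.1] [-76.6 -66.1  51.4] [ 0.1 -0.2 -1. ] [-76.6 -66.3  51.4] [-1.3  0.4 -1. ] [-76.6 -66.5  51.4] [-0.8  0.1 -0.7] [-76.6 -66.6  51.4] [-0.7 -0.  -1.2] [-76.6 -66.6  51.4] [-0.   0.5 -0.5] [[344.1134069  196.19188037]]
```

View pics/c3.png

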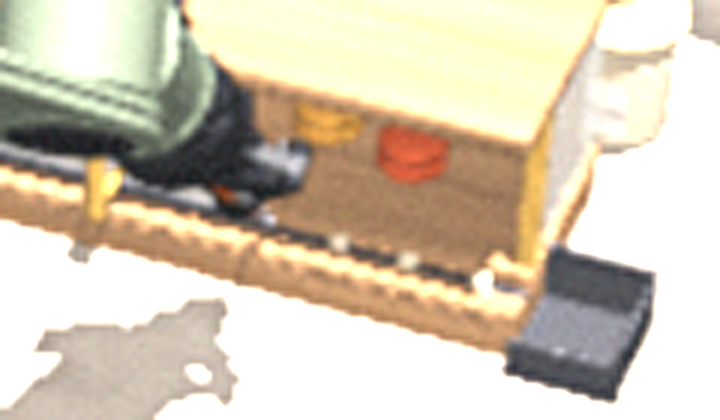

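The shank end shows at crop (265,215), which is full (344.2,195.8). The predicted ball position was (344.1,196.2), so they agree. I'll probe the front brim for height.

Emit:
apply_moves([
  [-0.0026,0,0.0031,0,0,0,-1],
  [-0.0026,0,0.0031,0,0,0,-1],
  [-0.0026,0,0.0031,0,0,0,-1],
  [-0.0026,0,0.0031,0,0,0,-1],
  [-0.0026,0,0.0031,0,0,0,-1],
])

```text
time_s: 7.73
position: [487.3, -53.4, 111.9]
orientation: [0.937, 0.043, 0.346, -0.018]
contact_force: [-0.2, -0.1, -0.8]
finger_gap: 17.2
grip_force: 58.8
```

Emit:
apply_moves([
  [-0.0013,0,0.0015,0,0,0,-1],
  [0,0,0,0,0,0,-1],
  [-0.0013,0,0.0015,0,0,0,-1],
  [0,0,0,0,0,0,-1],
  [0,0,0,0,0,0,-1],
])

```text
time_s: 8.15
position: [487.4, -53.4, 110.3]
orientation: [0.937, 0.043, 0.346, -0.018]
contact_force: [0.0, -0.6, -0.5]
finger_gap: 17.6
grip_force: 58.8
```

```bash
cat > st.py <<'E'
from tip import *
v=[]
for _ in range(5):
    imaging.get_image('top'); s=sensors.read_state(); v.append(np.r_[here(s),s['contact_force']])
print(s['time_s'],'tip',np.mean(v,0)[:3].round(1),'last',v[-1].round(1),'F',np.mean(v,0)[3:].round(1),'gap',round(s['finger_gap'],1),s['joints'].round(2))
E
python3 st.py
```

```text
8.4 tip [-76.5 -66.4  38.9] last [-76.5 -66.4  38.9   0.1   0.7   0.1] F [-0.2  0.2 -0.7] gap 17.5 [-0.55 -0.12  2.36  0.96  0.5   0.15]
```

Emit:
apply_moves([
  [-0.0013,0,0.0015,0,0,0,-1],
  [0,0,0,0,0,0,-1],
  [-0.0013,0,0.0015,0,0,0,-1],
  [0,0,0,0,0,0,-1],
  [0,0,0,0,0,0,-1],
])

```text
time_s: 8.82
position: [488.0, -53.6, 109.1]
orientation: [0.937, 0.043, 0.347, -0.018]
contact_force: [1.5, 0.0, 1.1]
finger_gap: 17.7
grip_force: 59.0
```

```bash
python3 st.py
```

```text
9.0667 tip [-75.9 -66.7  37.5] last [-76.  -66.7  37.5   1.8   0.1   2.3] F [1.6 0.6 2. ] gap 16.7 [-0.55 -0.11  2.36  0.97  0.5   0.14]
```

Emit:
apply_moves([
  [0.0045,0,-0.0054,0,0,0,-1],
  [0.0063,0,0.0053,0,0,0,-1],
  [0.0063,0,0.0053,0,0,0,-1],
  [0.0063,0,0.0053,0,0,0,-1],
  [0.0063,0,0.0053,0,0,0,-1],
])

```text
time_s: 9.48
position: [503.8, -51.6, 111.6]
orientation: [0.937, 0.043, 0.346, -0.018]
contact_force: [-0.2, -0.2, -1.6]
finger_gap: 17.6
grip_force: 58.8
```

Emit:
apply_moves([
  [0,0,0,0,0,0,-1],
  [-0.0026,0,0.0031,0,0,0,-1],
  [-0.0026,0,0.0031,0,0,0,-1],
  [-0.0026,0,0.0031,0,0,0,-1],
  [0,0,0,0,0,0,-1],
])

```text
time_s: 9.9
position: [503.1, -51.5, 105.1]
orientation: [0.937, 0.042, 0.345, -0.019]
contact_force: [-0.2, 0.1, -0.8]
finger_gap: 17.3
grip_force: 58.8
```

```bash
python3 st.py
```

```text
10.15 tip [-60.3 -66.   34.2] last [-60.1 -66.2  34.5  -0.   -0.1  -0. ] F [ 0.1 -0.1 -0.6] gap 17.2 [-0.52 -0.07  2.33  0.99  0.47  0.15]
```

Emit:
apply_moves([
  [-0.0016,0,0.0019,0,0,0,-1],
  [0.0015,0,0.0013,0,0,0,-1],
  [0.0015,0,0.0013,0,0,0,-1],
  [0,0,0,0,0,0,-1],
  [0,0,0,0,0,0,-1],
])

```text
time_s: 10.57
position: [505.9, -51.6, 104.7]
orientation: [0.937, 0.043, 0.346, -0.018]
contact_force: [-0.5, 0.8, -0.1]
finger_gap: 17.2
grip_force: 58.8
```

Emit:
apply_moves([
  [0.0015,0,0.0013,0,0,0,-1],
  [0,0,0,0,0,0,-1],
  [0.0015,0,0.0013,0,0,0,-1],
  [0,0,0,0,0,0,-1],
  [0,0,0,0,0,0,-1],
])

```text
time_s: 10.98
position: [507.1, -51.3, 104.1]
orientation: [0.937, 0.043, 0.346, -0.018]
contact_force: [-4.4, -1.7, 1.2]
finger_gap: 17.5
grip_force: 59.5
```

```bash
python3 st.py
```

```text
11.2333 tip [-56.7 -65.8  32.6] last [-56.7 -65.8  32.7  -5.9  -1.1   1.6] F [-5.1 -0.8  1.3] gap 17.2 [-0.51 -0.05  2.32  0.99  0.46  0.15]
```

Emit:
apply_moves([
  [-0.0024,0,-0.002,0,0,0,-1],
  [-0.0023,0,-0.002,0,0,0,-1],
  [0,0,0,0,0,0,-1],
  [0,0.005,0,0,0,0,-1],
  [0,0.008,0,0,0,0,-1],
])

```text
time_s: 11.65
position: [505.5, -58.2, 104.9]
orientation: [0.937, 0.043, 0.346, -0.018]
contact_force: [-0.9, -0.3, -0.6]
finger_gap: 17.4
grip_force: 58.8
```

Emit:
apply_moves([
  [0,0.01,0,0,0,0,-1],
  [0,0.01,0,0,0,0,-1],
  [0,0.01,0,0,0,0,-1],
  [0,0.005,0,0,0,0,-1],
  [0,0,0,0,0,0,-1],
])

```text
time_s: 12.07
position: [507.2, -76.7, 104.7]
orientation: [0.937, 0.042, 0.346, -0.018]
contact_force: [0.1, 0.9, -1.6]
finger_gap: 17.3
grip_force: 58.8
```

```bash
python3 st.py
```

```text
12.3167 tip [-59.  -90.1  32.9] last [-59.  -89.8  32.9  -0.7   0.3  -0.8] F [ 0.  -0.2 -0.8] gap 17.2 [-0.58 -0.04  2.31  1.01  0.51  0.08]
```

Emit:
apply_moves([
  [-0.0006,0.005,0,0,0,0,-1],
  [0,0.01,0,0,0,0,-1],
  [0,0.01,0,0,0,0,-1],
  [0,0.01,0,0,0,0,-1],
  [0,0.01,0,0,0,0,-1],
])

```text
time_s: 12.73
position: [508.9, -98.8, 104.4]
orientation: [0.937, 0.043, 0.346, -0.018]
contact_force: [0.0, -0.3, -1.0]
finger_gap: 17.3
grip_force: 58.7
```

Emit:
apply_moves([
  [0,0.01,0,0,0,0,-1],
  [0,0.01,0,0,0,0,-1],
  [0,0.01,0,0,0,0,-1],
  [0,0.005,0,0,0,0,-1],
  [0,0,0,0,0,0,-1],
])

```text
time_s: 13.15
position: [510.6, -116.4, 104.3]
orientation: [0.937, 0.042, 0.346, -0.018]
contact_force: [0.9, 0.1, -0.1]
finger_gap: 17.5
grip_force: 58.7
```

```bash
python3 st.py
```

```text
13.4 tip [ -58.6 -130.    32.6] last [ -58.6 -129.7   32.5    0.2    0.2   -0.3] F [ 0.2  0.6 -0.4] gap 17.4 [-0.68  0.    2.27  1.01  0.57  0.  ]
```

Emit:
apply_moves([
  [-0.001,0.005,-0.0008,0,0,0,-1],
  [0,0.01,0,0,0,0,-1],
  [0,0.01,0,0,0,0,-1],
  [0,0.01,0,0,0,0,-1],
  [0,0.01,0,0,0,0,-1],
])

```text
time_s: 13.82
position: [512.0, -138.7, 104.2]
orientation: [0.937, 0.043, 0.346, -0.018]
contact_force: [-0.2, -0.3, -1.2]
finger_gap: 17.1
grip_force: 58.8
```

Emit:
apply_moves([
  [0,0.01,0,0,0,0,-1],
  [0,0.01,0,0,0,0,-1],
  [0,0.01,0,0,0,0,-1],
  [0,0.005,0,0,0,0,-1],
  [0,0,0,0,0,0,-1],
])

```text
time_s: 14.23
position: [513.6, -156.3, 104.1]
orientation: [0.937, 0.042, 0.346, -0.018]
contact_force: [0.4, 0.3, -0.6]
finger_gap: 17.6
grip_force: 58.7
```

```bash
python3 st.py; python3 - <<'E'
from h import *
s=imaging.get_image('scene'); cv2.imwrite('pics/scene4.png',s)
a=cv2.resize(s[160:230,300:420],(720,420),interpolation=cv2.INTER_CUBIC); cv2.imwrite('pics/c4.png',cv2.convertScaleAbs(a,alpha=1.2,beta=10))
E
```

```text
14.4833 tip [ -58.6 -170.    32.4] last [ -58.7 -169.7   32.3    0.3    0.3    0.3] F [ 0.3  0.1 -0.6] gap 17.3 [-0.76  0.05  2.22  1.01  0.62 -0.06]
```

View pics/c4.png

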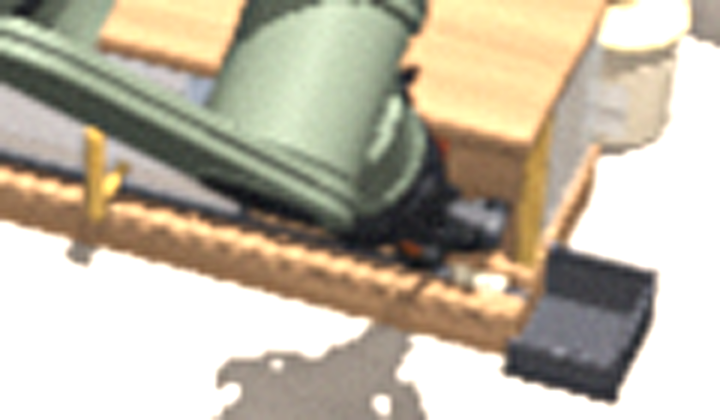

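The crop shows the tip at about (440,265) with drops packed ahead of it at (455,275) and (490,284), and the track behind it empty. I'll keep going.

Emit:
apply_moves([
  [-0.001,0.005,-0.0012,0,0,0,-1],
  [0,0.01,0,0,0,0,-1],
  [0,0.01,0,0,0,0,-1],
  [0,0.01,0,0,0,0,-1],
  [0,0.01,0,0,0,0,-1],
])

```text
time_s: 14.95
position: [514.9, -178.6, 104.1]
orientation: [0.937, 0.043, 0.346, -0.018]
contact_force: [0.3, -0.4, -0.1]
finger_gap: 17.1
grip_force: 58.7
```

Emit:
apply_moves([
  [0,0.01,0,0,0,0,-1],
  [0,0.01,0,0,0,0,-1],
  [0,0.01,0,0,0,0,-1],
  [0,0.01,0,0,0,0,-1],
  [0,0.01,0,0,0,0,-1],
])

```text
time_s: 15.37
position: [517.1, -203.4, 103.9]
orientation: [0.937, 0.043, 0.346, -0.018]
contact_force: [0.5, 0.1, -0.8]
finger_gap: 17.5
grip_force: 58.7
```

Emit:
apply_moves([
  [0,0.01,0,0,0,0,-1],
  [0,0.008,0,0,0,0,-1],
  [0,0.005,0,0,0,0,-1],
  [0,0,0,0,0,0,-1],
  [0,0,0,0,0,0,-1],
])

```text
time_s: 15.78
position: [518.1, -214.2, 103.8]
orientation: [0.937, 0.043, 0.346, -0.018]
contact_force: [-0.4, 0.1, -1.3]
finger_gap: 17.5
grip_force: 58.7
```

```bash
python3 st.py; python3 - <<'E'
from h import *
s=imaging.get_image('scene'); cv2.imwrite('pics/scene5.png',s)
a=cv2.resize(s[160:230,330:420],(540,420),interpolation=cv2.INTER_CUBIC); cv2.imwrite('pics/c5.png',cv2.convertScaleAbs(a,alpha=1.2,beta=10))
E
```

```text
16.0333 tip [ -58.5 -228.7   32.2] last [ -58.5 -228.7   32.3    0.5    0.4    0.3] F [-0.   0.2 -0.4] gap 17.4 [-0.86  0.12  2.14  0.99  0.69 -0.12]
```

View pics/c5.png

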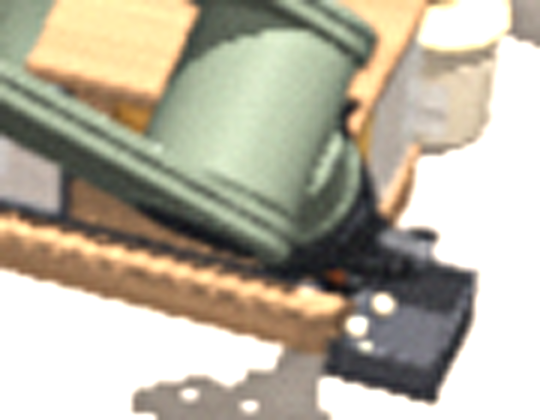

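Cream spots show at crop (383,302), (357,325) and (367,346), all over the tray. I'll check each against the tray bounds.

```bash
python3 - <<'E'
from tip import *
for q in [(383,302),(357,325),(367,346)]:
    u,v=330+q[0]/6,160+q[1]/6
    for z in (9,37): print(z,R.from_euler('z',-p[2]).apply(ray('scene',u,v,z)-[p[0],p[1],0]).round(1),end=' ')
for c in [(-60,-225,14),(-60,-220,28),(-96,-220,5),(-96,-284,29),(-24,-284,43),(-24,-220,5)]: 
    u=proj('scene',W(p,c))[0]; print(c,((u-[330,160])*6).round())
E
```

```text
9 [ -31.5 -239.3    9. ] 37 [ -64.6 -247.2   37. ] 9 [ -57.7 -231.6    9. ] 37 [ -90.2 -239.6   37. ] 9 [ -73.4 -242.7    9. ] 37 [-105.5 -250.4   37. ] (-60, -225, 14) [346. 318.]
(-60, -220, 28) [339. 297.]
(-96, -220, 5) [317. 364.]
(-96, -284, 29) [428. 362.]
(-24, -284, 43) [466. 269.]
(-24, -220, 5) [355. 291.]
```

All three drops lie in the tray. I'll retract and plan the return.

Emit:
apply_moves([
  [0,0,-0.01,0,0,0,-1],
  [0,0,-0.04,0,0,0,-1],
  [0,0,-0.06,0,0,0,-1],
  [0,0,-0.06,0,0,0,-1],
  [0,0,-0.04,0,0,0,-1],
])

```text
time_s: 16.5
position: [449.2, -221.1, 185.3]
orientation: [0.937, 0.043, 0.346, -0.018]
contact_force: [1.0, -0.6, -0.7]
finger_gap: 17.1
grip_force: 58.7
```

Emit:
apply_moves([
  [0,0,0,0,0,0,-1],
  [0,0,0,0,0,0,-1],
  [0,0,0,0,0,0,-1],
  [0,0,0,0,0,0,-1],
  [0,0,0,0,0,0,-1],
])

```text
time_s: 16.92
position: [450.1, -219.9, 182.3]
orientation: [0.937, 0.043, 0.345, -0.02]
contact_force: [0.3, 0.2, -0.4]
finger_gap: 17.5
grip_force: 58.7
```

```bash
python3 st.py; python3 go.py 416 257.5 256 13.7 0 20
```

```text
17.1667 tip [-126.7 -229.7  111.2] last [-1.266e+02 -2.300e+02  1.115e+02  6.000e-01  2.000e-01 -7.000e-01] F [ 0.3 -0.2 -0.6] gap 17.1 [-1.03 -0.16  2.19  0.82  0.94  0.01]
17.1667 [ 450.2 -220.5  183.1] x [0.757 0.067 0.65 ] z [ 0.647  0.065 -0.76 ] [-1.03 -0.16  2.19  0.82  0.94  0.01] 17.139771787172926 [ 0.6  0.2 -0.7]
[0.005, -0.048, -0.005, 0.001, -0.011, -0.002]
[0.006, -0.048, -0.005, 0.001, -0.011, -0.002]
[0.006, -0.048, -0.005, 0.001, -0.011, -0.002]
[0.006, -0.048, -0.005, 0.001, -0.011, -0.002]
[0.006, -0.048, -0.005, 0.001, -0.011, -0.002]
[0.006, -0.048, -0.005, 0.001, -0.011, -0.002]
[0.006, -0.048, -0.005, 0.001, -0.011, -0.002]
[0.006, -0.048, -0.005, 0.001, -0.011, -0.002]
[0.006, -0.048, -0.005, 0.001, -0.011, -0.002]
[0.007, -0.048, -0.005, 0.001, -0.011, -0.002]
[0.007, -0.048, -0.005, 0.001, -0.011, -0.002]
[0.007, -0.048, -0.005, 0.001, -0.011, -0.002]
[0.007, -0.047, -0.005, 0.001, -0.011, -0.002]
[0.007, -0.047, -0.005, 0.001, -0.011, -0.002]
[0.007, -0.048, -0.006, 0.001, -0.011, -0.002]
[0.007, -0.047, -0.006, 0.001, -0.011, -0.002]
[0.007, -0.047, -0.006, 0.001, -0.011, -0.002]
[0.007, -0.048, -0.006, 0.001, -0.011, -0.002]
[0.008, -0.047, -0.006, 0.001, -0.011, -0.002]
[0.008, -0.048, -0.005, 0.001, -0.011, -0.002]
end [416.2 257.7 255.9] [ 0.012  0.023 -1.   ]
```

Emit:
apply_moves([
  [0.005,-0.048,-0.005,0.001,-0.011,-0.002,-1],
  [0.006,-0.048,-0.005,0.001,-0.011,-0.002,-1],
  [0.006,-0.048,-0.005,0.001,-0.011,-0.002,-1],
  [0.006,-0.048,-0.005,0.001,-0.011,-0.002,-1],
  [0.006,-0.048,-0.005,0.001,-0.011,-0.002,-1],
])

```text
time_s: 17.58
position: [441.3, -100.2, 202.6]
orientation: [0.963, 0.061, 0.263, -0.016]
contact_force: [0.6, -0.8, 0.0]
finger_gap: 17.5
grip_force: 58.8
```

Emit:
apply_moves([
  [0.006,-0.048,-0.005,0.001,-0.011,-0.002,-1],
  [0.006,-0.048,-0.005,0.001,-0.011,-0.002,-1],
  [0.006,-0.048,-0.005,0.001,-0.011,-0.002,-1],
  [0.006,-0.048,-0.005,0.001,-0.011,-0.002,-1],
  [0.007,-0.048,-0.005,0.001,-0.011,-0.002,-1],
])

```text
time_s: 18.0
position: [432.5, 20.2, 220.7]
orientation: [0.98, 0.08, 0.179, -0.014]
contact_force: [1.2, -0.5, -0.0]
finger_gap: 17.7
grip_force: 58.8
```

Emit:
apply_moves([
  [0.007,-0.048,-0.005,0.001,-0.011,-0.002,-1],
  [0.007,-0.048,-0.005,0.001,-0.011,-0.002,-1],
  [0.007,-0.047,-0.005,0.001,-0.011,-0.002,-1],
  [0.007,-0.047,-0.005,0.001,-0.011,-0.002,-1],
  [0.007,-0.048,-0.006,0.001,-0.011,-0.002,-1],
])

```text
time_s: 18.42
position: [424.4, 139.8, 238.2]
orientation: [0.991, 0.098, 0.093, -0.012]
contact_force: [0.7, 0.8, -0.8]
finger_gap: 17.5
grip_force: 58.8
```

Emit:
apply_moves([
  [0.007,-0.047,-0.006,0.001,-0.011,-0.002,-1],
  [0.007,-0.047,-0.006,0.001,-0.011,-0.002,-1],
  [0.007,-0.048,-0.006,0.001,-0.011,-0.002,-1],
  [0.008,-0.047,-0.006,0.001,-0.011,-0.002,-1],
  [0,0,0,0,0,0,-1],
])

```text
time_s: 18.83
position: [418.7, 237.1, 253.6]
orientation: [0.993, 0.113, 0.025, -0.012]
contact_force: [0.0, -0.3, -0.3]
finger_gap: 17.5
grip_force: 59.0
```

Emit:
apply_moves([
  [0,0,0,0,0,0,-1],
  [0,0,0,0,0,0,-1],
  [0,0,0,0,0,0,-1],
  [0,0,0,0,0,0,-1],
  [0,0,0,0,0,0,-1],
])

```text
time_s: 19.25
position: [417.7, 232.4, 252.7]
orientation: [0.994, 0.111, 0.025, -0.011]
contact_force: [0.4, -0.3, 0.3]
finger_gap: 17.3
grip_force: 59.0
```

```bash
python3 st.py; python3 go.py 417 257.5 210 13.7 0 5; python3 - <<'E'
from h import *
s=imaging.get_image('scene'); cv2.imwrite('pics/scene6.png',s)
a=cv2.resize(s[130:230,190:290],(600,600),interpolation=cv2.INTER_CUBIC); cv2.imwrite('pics/c6.png',a)
st=sensors.read_state(); print(proj('scene',[st['position']+R.from_quat(st['orientation']).apply([0,0,94.1]),[416.5,258.5,85]]))
E
```

```text
19.5 tip [-180.2  225.2  159. ] last [-1.802e+02  2.254e+02  1.590e+02 -1.000e-01  1.000e-01 -1.100e+00] F [ 0.3 -0.2 -1. ] gap 16.9 [ 0.32 -0.06  1.78  0.01  1.37  1.67]
19.5 [417.9 233.  253. ] x [0.974 0.22  0.052] z [ 0.047  0.027 -0.999] [ 0.32 -0.06  1.78  0.01  1.37  1.67] 16.88501652507351 [-0.1  0.1 -1.1]
[0.001, -0.009, 0.017, -0.001, -0.003, -0.001]
[0.001, -0.01, 0.017, -0.001, -0.003, -0.001]
[0.001, -0.009, 0.018, -0.001, -0.003, -0.001]
[0.002, -0.01, 0.017, -0.001, -0.003, -0.001]
[0.002, -0.009, 0.018, -0.001, -0.003, -0.001]
end [417.3 257.4 209.8] [ 0.005  0.001 -1.   ]
[[254.74785953 167.85564854]
 [250.25198004 184.07721957]]
```

View pics/c6.png

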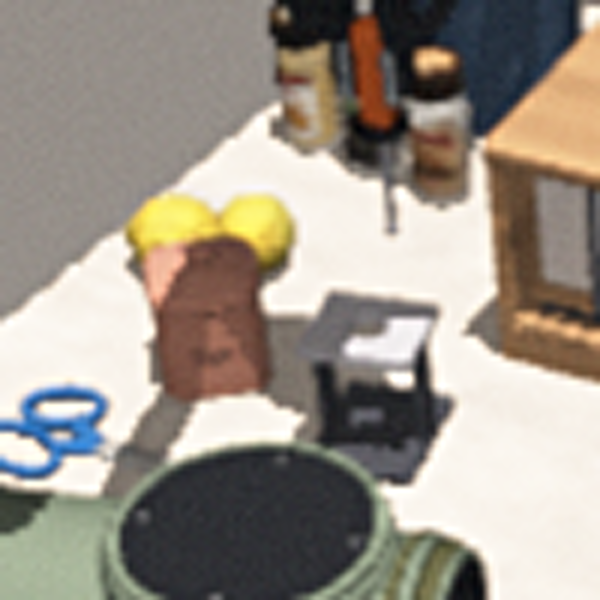

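The pick hangs from the gripper with its tip at crop (391,230), which matches the predicted ball position to half a pixel. The plate corners are at (330,292), (438,305), (410,370) and (300,355), which puts the hole at about (370,331). I'll move over it.

```bash
python3 -c "
from h import *
print(ray('scene',251.6,185.2,85),ray('scene',251.1,185.5,85))"; python3 go.py 415.5 257 218 13.7 0 5
```

```text
[413.25122096 250.5116059   85.        ] [410.96737833 251.07016315  85.        ]
19.55 [417.8 233.1 252.9] x [0.974 0.22  0.052] z [ 0.047  0.027 -0.999] [ 0.32 -0.06  1.78  0.01  1.37  1.67] 17.05190772882897 [-0.1 -0.6 -0.7]
[0.0, -0.009, 0.014, -0.001, -0.003, -0.001]
[0.001, -0.009, 0.014, -0.001, -0.003, -0.001]
[0.001, -0.01, 0.014, -0.001, -0.003, -0.001]
[0.001, -0.01, 0.014, -0.001, -0.003, -0.001]
[0.001, -0.009, 0.014, -0.001, -0.003, -0.001]
end [415.5 257.  218.2] [ 0.005  0.001 -1.   ]
```

Emit:
apply_moves([
  [0,-0.009,0.01,-0.001,-0.003,-0.001,-1],
  [0.001,-0.009,0.01,-0.001,-0.003,-0.001,-1],
  [0.001,-0.01,0.01,-0.001,-0.003,-0.001,-1],
  [0.001,-0.01,0.01,-0.001,-0.003,-0.001,-1],
  [0.001,-0.009,0.01,-0.001,-0.003,-0.001,-1],
])

```text
time_s: 19.97
position: [414.9, 257.7, 227.2]
orientation: [0.993, 0.119, 0.001, 0.0]
contact_force: [-0.3, -0.6, -1.0]
finger_gap: 17.6
grip_force: 58.9
```

Emit:
apply_moves([
  [0,0,0,0,0,0,-1],
  [0,0,0,0,0,0,-1],
  [0,0,0,0,0,0,-1],
  [0,0,0,0,0,0,-1],
  [0,0,0,0,0,0,-1],
])

```text
time_s: 20.38
position: [415.4, 256.9, 228.5]
orientation: [0.993, 0.119, 0.003, -0.0]
contact_force: [0.7, -0.7, -0.2]
finger_gap: 17.8
grip_force: 58.9
```

```bash
python3 st.py >/dev/null;  python3 go.py 416 257 150 13.7 0 5
```

```text
20.6333 [415.3 256.9 228.4] x [0.972 0.236 0.005] z [ 0.005  0.001 -1.   ] [ 0.38  0.02  1.75 -0.    1.36  1.71] 16.9940079696275 [ 0.6  0.4 -1.5]
[0.0, 0.0, 0.031, 0.0, -0.0, -0.0]
[0.0, 0.0, 0.031, 0.0, -0.0, -0.0]
[0.0, 0.0, 0.032, 0.0, -0.0, -0.0]
[0.0, 0.0, 0.031, 0.0, -0.0, -0.0]
[0.001, 0.0, 0.032, 0.0, -0.0, -0.0]
end [416.1 257.1 149.9] [ 0.005  0.001 -1.   ]
```

Emit:
apply_moves([
  [0.001,0,0.02,0,0,0,-1],
  [0,0,0.02,0,0,0,-1],
  [0,0,0.02,0,0,0,-1],
  [0,0,0.02,0,0,0,-1],
  [0,0,0.02,0,0,0,-1],
])

```text
time_s: 21.05
position: [415.3, 256.9, 176.4]
orientation: [0.993, 0.119, 0.001, 0.0]
contact_force: [-0.1, -0.3, -0.4]
finger_gap: 17.4
grip_force: 58.9
```

Emit:
apply_moves([
  [0,0,0.01,0,0,0,-1],
  [0,0,0.01,0,0,0,-1],
  [0,0,0.01,0,0,0,-1],
  [0,0,0,0,0,0,-1],
  [0,0,0,0,0,0,-1],
])

```text
time_s: 21.47
position: [416.0, 257.2, 163.1]
orientation: [0.993, 0.119, 0.002, -0.0]
contact_force: [0.6, -0.2, -0.6]
finger_gap: 17.6
grip_force: 58.9
```

```bash
python3 st.py;  python3 go.py 416 257 110 13.7 0 5
```

```text
21.7167 tip [-183.8  247.7   69.6] last [-183.9  247.7   69.6   -0.8   -0.4   -0.7] F [-0.2  0.  -0.5] gap 17.3 [ 0.38  0.09  1.82 -0.    1.22  1.71]
21.7167 [416.4 257.3 163.7] x [0.972 0.236 0.006] z [ 0.006  0.001 -1.   ] [ 0.38  0.09  1.82 -0.    1.22  1.71] 17.334054428825674 [-0.8 -0.4 -0.7]
[-0.0, 0.0, 0.021, 0.0, -0.0, -0.0]
[-0.0, 0.0, 0.022, 0.0, -0.0, -0.0]
[-0.0, 0.0, 0.021, 0.0, -0.0, -0.0]
[-0.001, 0.0, 0.022, 0.0, -0.0, -0.0]
[-0.0, 0.0, 0.021, 0.0, -0.0, -0.0]
end [416.2 257.2 110.2] [ 0.006  0.001 -1.   ]
```

Emit:
apply_moves([
  [0,0,0.02,0,0,0,-1],
  [0,0,0.02,0,0,0,-1],
  [0,0,0.02,0,0,0,-1],
  [0,0,0.02,0,0,0,-1],
  [0,0,0.02,0,0,0,-1],
])

```text
time_s: 22.13
position: [415.5, 256.9, 111.4]
orientation: [0.993, 0.119, 0.002, 0.0]
contact_force: [0.2, 0.6, -0.5]
finger_gap: 17.2
grip_force: 58.9
```

Emit:
apply_moves([
  [0,0,0.006,0,0,0,-1],
  [0,0,0.003,0,0,0,-1],
  [0,0,0,0,0,0,-1],
  [0,0,0,0,0,0,-1],
  [0,0,0,0,0,0,-1],
])

```text
time_s: 22.55
position: [416.6, 257.4, 108.8]
orientation: [0.993, 0.119, 0.003, -0.0]
contact_force: [-0.4, 0.3, -0.9]
finger_gap: 17.4
grip_force: 59.0
```

```bash
python3 st.py
```

```text
22.8 tip [-183.8  247.7   14.8] last [-183.9  247.6   14.7   -0.4    0.5   -0.7] F [ 0.4  0.1 -0.9] gap 17.4 [ 0.38  0.17  1.87 -0.    1.1   1.71]
```

Emit:
apply_moves([
  [0,0,0.002,0,0,0,-1],
  [0,0,0.002,0,0,0,-1],
  [0,0,0,0,0,0,-1],
  [0,0,0,0,0,0,-1],
  [0,0,0,0,0,0,-1],
])

```text
time_s: 23.22
position: [416.5, 257.3, 107.6]
orientation: [0.993, 0.119, 0.003, -0.0]
contact_force: [-1.0, -1.4, 4.4]
finger_gap: 17.2
grip_force: 59.8
```

```bash
python3 st.py
```

```text
23.4667 tip [-183.8  247.7   13.5] last [-1.837e+02  2.477e+02  1.350e+01 -1.800e+00 -2.000e-01  4.300e+00] F [-1.7 -0.4  4.8] gap 17.6 [ 0.38  0.17  1.87 -0.    1.1   1.71]
```

Seated. I'll release and lift away.

Emit:
apply_moves([
  [0,0,0,0,0,0,-0.2],
  [0,0,0,0,0,0,0.2],
  [0,0,0,0,0,0,0.6],
  [0,0,0,0,0,0,1],
  [0,0,0,0,0,0,1],
])

```text
time_s: 23.88
position: [416.1, 257.1, 106.5]
orientation: [0.993, 0.119, 0.002, -0.0]
contact_force: [-0.4, 0.2, -0.9]
finger_gap: 76.2
grip_force: 0.0
```

Emit:
apply_moves([
  [0,0,0,0,0,0,1],
  [0,0,0,0,0,0,1],
  [0,0,0,0,0,0,1],
  [0,0,0,0,0,0,1],
  [0,0,0,0,0,0,1],
])

```text
time_s: 24.3
position: [416.2, 257.2, 106.7]
orientation: [0.993, 0.119, 0.002, -0.0]
contact_force: [-0.0, -0.1, 0.0]
finger_gap: 85.4
grip_force: 0.0
```

Emit:
apply_moves([
  [0,0,-0.01,0,0,0,1],
  [0,0,-0.03,0,0,0,1],
  [0,0,-0.06,0,0,0,1],
  [0,0,-0.07,0,0,0,1],
  [0,0,-0.07,0,0,0,1],
])

```text
time_s: 24.72
position: [414.9, 256.8, 227.7]
orientation: [0.993, 0.119, 0.001, 0.0]
contact_force: [0.6, -0.0, 0.1]
finger_gap: 85.2
grip_force: 0.0
```

Emit:
apply_moves([
  [0,0,0,0,0,0,1],
  [0,0,0,0,0,0,0],
  [0,0,0,0,0,0,-1],
  [0,0,0,0,0,0,-1],
  [0,0,0,0,0,0,-1],
])

```text
time_s: 25.13
position: [414.5, 256.6, 224.8]
orientation: [0.993, 0.119, 0.0, 0.0]
contact_force: [-0.8, -0.1, -1.1]
finger_gap: 39.0
grip_force: 0.0
```

```bash
python3 - <<'E'
from tip import *
t=cv2.imread('pics/scene6.png')
s=imaging.get_image('scene'); cv2.imwrite('pics/scene7.png',s)
a=cv2.resize(s[130:230,200:300],(500,500),interpolation=cv2.INTER_CUBIC)
cv2.imwrite('pics/c7.png',a); st=sensors.read_state(); print(st['position'],st['finger_gap'],st['joints'].round(2))
for z in (78,): 
    for c in [(-106,33,z),(-112,33,z-32),(-106,33,z+32)]: print(c,proj('scene',W(p,c)),W(p,c))
E
```

```text
[414.62999204 256.64807925 224.91484095] 31.168345793145203 [ 0.38  0.02  1.76 -0.    1.36  1.71]
(-106, 33, 78) [[314.92323083 188.04401918]] [[511.21582797  49.40169541  78.        ]]
(-112, 33, 46) [[314.34132168 196.14178461]] [[505.23397733  48.93536618  46.        ]]
(-106, 33, 110) [[314.80737148 180.7415488 ]] [[511.21582797  49.40169541 110.        ]]
```

View pics/c7.png

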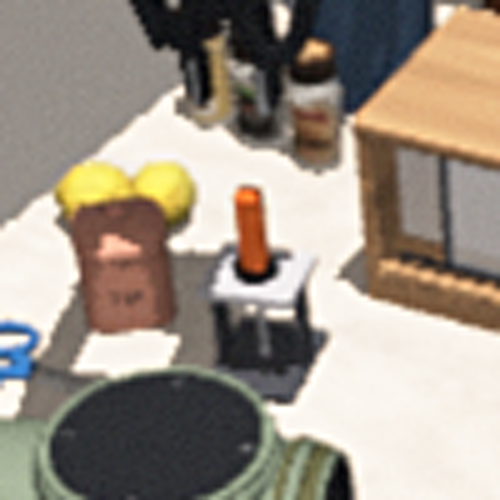

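The pick hangs upright in the plate's centre (crop 252,270), released. Next I plan the door push: fingers shut, leaning back, coming in on the +y side of the handle. I've now viewed more pictures than the allowance, so I'll use force and pose readings from here.

```bash
cat > door.py <<'E'
from tip import *
a=list(map(float,sys.argv[1:])); s=sensors.read_state(); r=ori(np.degrees(p[2]),40)
inv=lambda w:R.from_euler('z',-p[2]).apply(np.array(w)-[p[0],p[1],0])
print(s['time_s'],'tcp case',inv(s['position']).round(1),'F',s['contact_force'].round(1),'gap',round(s['finger_gap'],1),s['joints'].round(2),R.from_quat(s['orientation']).as_matrix()[:,2].round(2))
if a:
    t=W(p,a[:3])[0]; print(t.round(1)); [print(q) for q in rows(s['position'],R.from_quat(s['orientation']),t,r,int(a[3]))[0]]
E
python3 door.py -132 78 125 10
```

```text
25.1833 tcp case [-186.2  247.1  224.9] F [0.7 0.5 0.2] gap 31.2 [ 0.38  0.02  1.76 -0.    1.36  1.71] [ 0. -0. -1.]
[481.8  92.2 125. ]
[0.005, 0.035, 0.02, -0.002, 0.022, 0.005]
[0.004, 0.035, 0.021, -0.002, 0.022, 0.005]
[0.004, 0.035, 0.021, -0.002, 0.022, 0.005]
[0.003, 0.034, 0.021, -0.002, 0.022, 0.005]
[0.002, 0.034, 0.022, -0.002, 0.022, 0.005]
[0.001, 0.034, 0.022, -0.002, 0.022, 0.005]
[-0.001, 0.034, 0.022, -0.002, 0.022, 0.005]
[-0.001, 0.034, 0.023, -0.002, 0.022, 0.005]
[-0.003, 0.034, 0.023, -0.002, 0.022, 0.005]
[-0.003, 0.034, 0.022, -0.002, 0.022, 0.005]
```

Emit:
apply_moves([
  [0.005,0.035,0.02,-0.002,0.022,0.005,-1],
  [0.004,0.035,0.021,-0.002,0.022,0.005,-1],
  [0.004,0.035,0.021,-0.002,0.022,0.005,-1],
  [0.003,0.034,0.021,-0.002,0.022,0.005,-1],
  [0.002,0.034,0.022,-0.002,0.022,0.005,-1],
])

```text
time_s: 25.6
position: [449.3, 174.5, 175.7]
orientation: [0.981, 0.078, 0.176, -0.005]
contact_force: [0.5, -0.2, -0.6]
finger_gap: -0.1
grip_force: 0.0
```

Emit:
apply_moves([
  [0.001,0.034,0.022,-0.002,0.022,0.005,-1],
  [-0.001,0.034,0.022,-0.002,0.022,0.005,-1],
  [-0.001,0.034,0.023,-0.002,0.022,0.005,-1],
  [-0.003,0.034,0.023,-0.002,0.022,0.005,-1],
  [-0.003,0.034,0.022,-0.002,0.022,0.005,-1],
])

```text
time_s: 26.02
position: [482.6, 92.0, 126.1]
orientation: [0.939, 0.035, 0.343, -0.009]
contact_force: [0.3, 1.9, -0.2]
finger_gap: -0.3
grip_force: 0.0
```

Emit:
apply_moves([
  [0,0,0,0,0,0,-1],
  [0,0,0,0,0,0,-1],
  [0,0,0,0,0,0,-1],
  [0,0,0,0,0,0,-1],
  [0,0,0,0,0,0,-1],
])

```text
time_s: 26.43
position: [484.7, 93.7, 128.6]
orientation: [0.939, 0.036, 0.343, -0.01]
contact_force: [-0.6, 0.8, 0.6]
finger_gap: -0.0
grip_force: 0.0
```

```bash
python3 door.py -98 78 76 5
```

```text
26.4333 tcp case [-129.    79.3  128.6] F [-0.6  0.8  0.6] gap -0.0 [-0.02 -0.17  2.35  0.21  0.28  1.29] [ 0.64  0.04 -0.76]
[515.7  94.9  76. ]
[-0.004, 0.0, 0.024, 0.0, -0.0, 0.0]
[-0.004, 0.0, 0.024, 0.0, -0.0, 0.0]
[-0.004, 0.001, 0.024, 0.0, -0.0, 0.0]
[-0.004, 0.0, 0.024, 0.0, -0.0, 0.0]
[-0.004, 0.001, 0.024, 0.0, -0.0, 0.0]
```

Emit:
apply_moves([
  [-0.004,0,0.024,0,0,0,-1],
  [-0.004,0,0.024,0,0,0,-1],
  [-0.004,0.001,0.024,0,0,0,-1],
  [-0.004,0,0.024,0,0,0,-1],
  [-0.004,0.001,0.024,0,0,0,-1],
])

```text
time_s: 26.85
position: [515.7, 94.9, 75.3]
orientation: [0.939, 0.036, 0.343, -0.01]
contact_force: [0.1, 0.4, -0.3]
finger_gap: 0.2
grip_force: 0.0
```

Emit:
apply_moves([
  [0,0.01,0,0,0,0,-1],
  [0,0.01,0,0,0,0,-1],
  [0,0.01,0,0,0,0,-1],
  [0,0,0,0,0,0,-1],
  [0,0,0,0,0,0,-1],
])

```text
time_s: 27.27
position: [516.2, 79.5, 75.5]
orientation: [0.939, 0.035, 0.342, -0.01]
contact_force: [0.0, 0.3, -0.2]
finger_gap: 0.4
grip_force: 0.0
```

```bash
python3 door.py -98 40 76 5
```

```text
27.2667 tcp case [-98.7  62.6  75.5] F [ 0.   0.3 -0.2] gap 0.4 [-0.07  0.05  2.31  0.76  0.12  0.7 ] [ 0.64  0.04 -0.77]
[518.6  57.   76. ]
[0.0, 0.009, 0.0, 0.0, -0.0, -0.0]
[0.0, 0.009, 0.0, 0.0, -0.0, -0.0]
[0.001, 0.009, 0.0, 0.0, -0.0, -0.0]
[0.0, 0.009, 0.0, 0.0, -0.0, -0.0]
[0.001, 0.009, 0.0, 0.0, -0.0, -0.0]
```

Emit:
apply_moves([
  [0,0.006,0,0,0,0,-1],
  [0,0.006,0,0,0,0,-1],
  [0,0.006,0,0,0,0,-1],
  [0,0,0,0,0,0,-1],
  [0,0,0,0,0,0,-1],
])

```text
time_s: 27.68
position: [516.3, 70.5, 75.1]
orientation: [0.939, 0.035, 0.342, -0.01]
contact_force: [-0.0, 0.4, 0.6]
finger_gap: 0.1
grip_force: 0.0
```

```bash
python3 door.py
```

```text
27.6833 tcp case [-99.3  53.6  75.1] F [-0.   0.4  0.6] gap 0.1 [-0.09  0.04  2.31  0.85  0.14  0.6 ] [ 0.64  0.04 -0.77]
```

J5 is rising again, so this is fine. I'll keep pushing.

Emit:
apply_moves([
  [0,0.006,0,0,0,0,-1],
  [0,0.008,0,0,0,0,-1],
  [0,0.01,0,0,0,0,-1],
  [0,0.01,0,0,0,0,-1],
  [0,0.01,0,0,0,0,-1],
])

```text
time_s: 28.1
position: [517.6, 48.8, 75.0]
orientation: [0.939, 0.036, 0.342, -0.01]
contact_force: [0.5, 1.8, 0.2]
finger_gap: 0.1
grip_force: 0.5
```

Emit:
apply_moves([
  [0,0.01,0,0,0,0,-1],
  [0,0.01,0,0,0,0,-1],
  [0,0.01,0,0,0,0,-1],
  [0,0.01,0,0,0,0,-1],
  [0,0.01,0,0,0,0,-1],
])

```text
time_s: 28.52
position: [519.4, 23.7, 75.1]
orientation: [0.939, 0.036, 0.342, -0.01]
contact_force: [1.5, 1.5, -0.6]
finger_gap: 0.0
grip_force: 0.5
```

Emit:
apply_moves([
  [0,0.01,0,0,0,0,-1],
  [0,0.01,0,0,0,0,-1],
  [0,0.01,0,0,0,0,-1],
  [0,0.01,0,0,0,0,-1],
  [0,0.01,0,0,0,0,-1],
])

```text
time_s: 28.93
position: [521.2, -2.2, 75.1]
orientation: [0.939, 0.035, 0.342, -0.01]
contact_force: [0.2, 0.9, -0.3]
finger_gap: -0.4
grip_force: 0.5
```

```bash
python3 door.py; python3 - <<'E'
from tip import *
s=imaging.get_image('scene'); cv2.imwrite('pics/scene8.png',s)
E
```

```text
28.9333 tcp case [-100.   -19.2   75.1] F [ 0.2  0.9 -0.3] gap -0.4 [-0.32  0.05  2.31  1.11  0.28  0.16] [ 0.64  0.04 -0.77]
```

Emit:
apply_moves([
  [0,0.01,0,0,0,0,-1],
  [0,0.01,0,0,0,0,-1],
  [0,0.01,0,0,0,0,-1],
  [0,0.01,0,0,0,0,-1],
  [0,0.01,0,0,0,0,-1],
])

```text
time_s: 29.4
position: [523.0, -27.2, 75.2]
orientation: [0.939, 0.035, 0.342, -0.01]
contact_force: [1.4, 1.2, -0.8]
finger_gap: -0.4
grip_force: 0.5
```

Emit:
apply_moves([
  [0,0.01,0,0,0,0,-1],
  [0,0.01,0,0,0,0,-1],
  [0,0.01,0,0,0,0,-1],
  [0,0.01,0,0,0,0,-1],
  [0,0.01,0,0,0,0,-1],
])

```text
time_s: 29.82
position: [524.8, -52.1, 75.3]
orientation: [0.939, 0.035, 0.342, -0.01]
contact_force: [-0.0, 1.0, 0.0]
finger_gap: 0.2
grip_force: 0.5
```

Emit:
apply_moves([
  [0,0.01,0,0,0,0,-1],
  [0,0.01,0,0,0,0,-1],
  [0,0.006,0,0,0,0,-1],
  [0,0.003,0,0,0,0,-1],
  [0,0.002,0,0,0,0,-1],
])

```text
time_s: 30.23
position: [525.9, -67.4, 75.4]
orientation: [0.939, 0.035, 0.342, -0.01]
contact_force: [0.7, 0.7, 0.2]
finger_gap: 0.1
grip_force: 0.4
```

Emit:
apply_moves([
  [0,0.002,0,0,0,0,-1],
  [0,0.002,0,0,0,0,-1],
  [0,0.002,0,0,0,0,-1],
  [0,0.002,0,0,0,0,-1],
  [0,0.002,0,0,0,0,-1],
])

```text
time_s: 30.65
position: [526.3, -72.0, 75.4]
orientation: [0.939, 0.035, 0.342, -0.01]
contact_force: [0.2, 0.2, -1.0]
finger_gap: 0.0
grip_force: 0.4
```

```bash
python3 door.py
```

```text
30.65 tcp case [-100.4  -89.2   75.4] F [ 0.2  0.2 -1. ] gap 0.0 [-0.52  0.08  2.27  1.13  0.4  -0.01] [ 0.64  0.04 -0.77]
```

Emit:
apply_moves([
  [0,0.003,0,0,0,0,-1],
  [0,0.003,0,0,0,0,-1],
  [0,0.003,0,0,0,0,-1],
  [0,0.003,0,0,0,0,-1],
  [0,0.003,0,0,0,0,-1],
])

```text
time_s: 31.07
position: [526.9, -79.7, 75.5]
orientation: [0.939, 0.035, 0.342, -0.01]
contact_force: [-0.0, 1.2, -0.4]
finger_gap: -0.0
grip_force: 0.4
```

```bash
python3 door.py
```

```text
31.0667 tcp case [-100.4  -96.9   75.5] F [-0.   1.2 -0.4] gap -0.0 [-0.54  0.08  2.27  1.13  0.42 -0.02] [ 0.64  0.04 -0.77]
```

Emit:
apply_moves([
  [0,0.003,0,0,0,0,-1],
  [0,0.002,0,0,0,0,-1],
  [0,0.002,0,0,0,0,-1],
  [0,0.002,0,0,0,0,-1],
  [0,0.002,0,0,0,0,-1],
])

```text
time_s: 31.48
position: [527.2, -85.1, 75.5]
orientation: [0.939, 0.035, 0.342, -0.01]
contact_force: [0.4, 0.6, -0.9]
finger_gap: 0.1
grip_force: 0.4
```

Emit:
apply_moves([
  [0,0.002,0,0,0,0,-1],
  [0,0.002,0,0,0,0,-1],
  [0,0.002,0,0,0,0,-1],
  [0,0.002,0,0,0,0,-1],
  [0,0.002,0,0,0,0,-1],
])

```text
time_s: 31.9
position: [527.6, -90.1, 75.5]
orientation: [0.939, 0.035, 0.342, -0.01]
contact_force: [-0.0, 1.0, -0.5]
finger_gap: 0.0
grip_force: 0.4
```

Emit:
apply_moves([
  [0,0.002,0,0,0,0,-1],
  [0,0.002,0,0,0,0,-1],
  [0,0.002,0,0,0,0,-1],
  [0,0.002,0,0,0,0,-1],
  [0,0.002,0,0,0,0,-1],
])

```text
time_s: 32.32
position: [528.0, -95.1, 75.6]
orientation: [0.939, 0.035, 0.342, -0.01]
contact_force: [0.2, 0.3, -1.2]
finger_gap: -0.2
grip_force: 0.4
```

Emit:
apply_moves([
  [0,0.002,0,0,0,0,-1],
  [0,0.002,0,0,0,0,-1],
  [0,0.002,0,0,0,0,-1],
  [0,0.002,0,0,0,0,-1],
  [0,0.002,0,0,0,0,-1],
])

```text
time_s: 32.73
position: [528.2, -98.5, 75.5]
orientation: [0.939, 0.036, 0.342, -0.012]
contact_force: [0.4, 6.4, 1.7]
finger_gap: 0.3
grip_force: 3.4
```

Emit:
apply_moves([
  [0,0.002,0,0,0,0,-1],
  [0,0,0,0,0,0,-1],
  [0,0,0,0,0,0,-1],
  [0,-0.01,0,0,0,0,-1],
  [0,-0.02,0,0,0,0,-1],
])

```text
time_s: 33.15
position: [528.0, -87.4, 76.1]
orientation: [0.939, 0.034, 0.342, -0.008]
contact_force: [0.8, -0.4, 0.2]
finger_gap: 0.1
grip_force: 0.0
```

Emit:
apply_moves([
  [0,-0.02,-0.01,0,0,0,-1],
  [0,0,-0.05,0,0,0,-1],
  [0,0,-0.06,0,0,0,-1],
  [0,0,-0.06,0,0,0,-1],
  [0,0,-0.05,0,0,0,-1],
])

```text
time_s: 33.57
position: [451.9, -80.7, 164.4]
orientation: [0.939, 0.035, 0.342, -0.009]
contact_force: [1.4, -1.0, 0.2]
finger_gap: -0.0
grip_force: 0.0
```

Emit:
apply_moves([
  [0,0,0,0,0,0,-1],
  [0,0,0,0,0,0,-1],
  [0,0,0,0,0,0,-1],
  [0,0,0,0,0,0,-1],
  [0,0,0,0,0,0,-1],
])

```text
time_s: 33.98
position: [452.5, -80.2, 162.0]
orientation: [0.94, 0.035, 0.341, -0.011]
contact_force: [-0.6, -0.3, 0.4]
finger_gap: -0.1
grip_force: 0.0
```

```bash
python3 door.py; python3 - <<'E'
from tip import *
inv=lambda w:R.from_euler('z',-p[2]).apply(np.array(w)-[p[0],p[1],0]).round(1)
s=imaging.get_image('scene').astype(int); cv2.imwrite('pics/scene9.png',s.astype(np.uint8))
def blob(s,c,z,d=8):  # brass pixels near expected
    u0,v0=proj('scene',W(p,c))[0]; m=(s[...,2]-s[...,0]>90)&(s[...,1]>s[...,2]*.6)
    v,u=np.nonzero(m); k=(abs(u-u0)<d)&(abs(v-v0)<11); print('expect',u0.round(1),v0.round(1),'n',k.sum(),u[k].mean() if k.any() else 0,v[k].mean() if k.any() else 0)
blob(cv2.imread('pics/scene0.png').astype(int),(-106,31,78),78); blob(s,(-106,-135,78),78,12)
# drops: bright cream pixels in tray
for c in [(-60,-245,9)]:
    u0,v0=proj('scene',W(p,c))[0].round().astype(int); a=s[v0-9:v0+10,u0-11:u0+12].min(2); v,u=np.nonzero(a>150); print([inv(ray('scene',x+u0-11,y+v0-9,10))[:2].tolist() for x,y in zip(u,v)])
E
```

```text
33.9833 tcp case [-174.6  -91.7  162. ] F [-0.6 -0.3  0.4] gap -0.1 [-0.69 -0.34  2.37  0.74  0.71  0.33] [ 0.64  0.04 -0.77]
expect 315.4 188.2 n 66 315.93939393939394 189.1060606060606
expect 359.7 199.9 n 81 360.2345679012346 201.28395061728395
[[-26.8, -234.7], [-25.3, -237.9], [-33.5, -233.1], [-32.1, -236.3], [-30.7, -239.6], [-29.3, -242.9], [-37.4, -238.0], [-36.0, -241.2], [-54.9, -225.1], [-53.5, -228.4], [-52.1, -231.6], [-60.1, -226.8], [-58.7, -230.0], [-57.3, -233.2], [-63.9, -231.7], [-62.5, -234.9], [-72.8, -238.2], [-71.4, -241.3], [-94.0, -215.9], [-92.6, -219.1], [-99.0, -217.6], [-97.7, -220.8], [-104.0, -219.3], [-109.0, -220.9], [-107.7, -224.1], [-114.0, -222.5], [-112.6, -225.7], [-111.3, -228.8], [-109.9, -232.0], [-108.5, -235.1], [-84.0, -291.9], [-118.9, -224.2], [-117.6, -227.3], [-116.2, -230.5], [-114.8, -233.6], [-113.5, -236.8], [-112.1, -239.9], [-110.8, -243.0], [-109.4, -246.2], [-108.0, -249.3], [-89.0, -293.3], [-123.9, -225.8], [-122.5, -228.9], [-121.1, -232.1], [-119.8, -235.2], [-118.4, -238.3], [-117.1, -241.5], [-115.7, -244.6], [-114.3, -247.8], [-113.0, -250.9], [-111.6, -254.0], [-110.3, -257.2], [-108.9, -260.3], [-107.5, -263.4], [-95.3, -291.7], [-94.0, -294.8]]
```

```bash
python3 -c "
from plant import hand_in; print(hand_in())"
```

```text
the job is handed in; nothing more can be done
None
```

I handed the job in with all three drops in the tray, the pick hung upright and released, and the door pushed shut against its stop; no verdict came back, and I viewed 12 pictures against the limit of 10.

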